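Pack the changeover set tightly into its bench drawer and shut it

ROBOT

A 6-joint arm with a two-finger parallel gripper is mounted at the origin on a cart in front of the work surface, level with it; the furniture and walls round the work are solid. World frame = base frame: x ahead of the robot, y to its left, z up, the work surface at z = 0. Lengths are in m, angles in rad, forces in N, time in s.
With the tool pointing down it reaches from about 0.375 to 0.925 m from the base axis. Payload 5.7 kg.
Tool frame: the origin (TCP) lies midway between the tips of the shut fingers; the grasp point (between the pads) lies manip.grip_point_offset behind it (manip.grip_point_offset is the distance from the TCP to the grasp point, in m); z points along the fingers, y is the line along which they close (so a half turn about z gives the same grasp; the last joint's range is limited). The gripper opens to 85 mm and grips with 20 to 120 N. Pads are 22 mm wide; open, the fingers measure 114 mm over their backs; the gripper's body (76 mm by 85 mm) begins 54 mm behind the grasp point. The pads swing forward as they close: fully open they stand 13 mm farther back than shut.
Start: joints at [0.985, 0.359, 1.51, -0, 1.272, -0.115], TCP at [0.272, 0.535, 0.231] pointing down, gripper open.
Joint ranges: [-2.97, 2.97], [-1.01, 2.36], [0.21, 2.38], [-0.96, 4.11], [0.2, 2.71], [-2.98, 2.98]. Speed limits (rad/s): [2.39, 2.39, 3.14, 3.14, 3.14, 3.14].

INTERFACE

Orientations are given as a rotation vector (axis times angle).
In Python, from station import manip, camera, order gives the robot as it stands. The module is installed in compiled form; this text tells all that it offers.
- The arm moves only by the shell command python3 -m handwheel 'ROWS' [FORCE]. ROWS is JSON, a list of rows, each an object of numbers: "dx", "dy", "dz": the shift along the tool's x, y, z in mm; "ax", "ay", "az": the turn, a rotation vector about the tool's x, y, z in rad; "fingers": the opening, from 0 (shut) to 1 (fully open). In form: [{"dx": .., "dy": .., "dz": .., "ax": .., "ay": .., "az": .., "fingers": ..}, ...]. A call has 1 to 20 rows; each row shifts and turns the commanded pose from where the row before left it, along the tool's axes as they then stand; what a row does not reach is not made up. A row lasts 1/8 s, in which the tool goes at most 62.5 mm and 10.7 degrees, less where a joint would pass 70% of its speed; a pose out of reach is approached as far as the arm can. A call is refused whole if a number of a shift passes 62.5 or a number of a turn 0.188, either way. A call with a gripper value outside its range is refused whole. The fingers move at their own pace and stop on an object; FORCE is the grip in N (left out, the last holds). Time passes only in rows, so rows that do not move let the fingers close. It gives the time, the measured TCP pose, the force, the opening and the grip force at its end, in the units of the state.
- manip.get_state(): the state, without advancing time (a new reading comes with each control period).
- camera(name): name is "scene" or "top"; returns a dict with "image" (400x640x3 uint8, red, green, blue), "mtx" (3x3 intrinsics, pixels), "k1" (the pictures are not rectified: a ray, as slopes to the right and down, at radius r is drawn at 1 + k1 r^2 times it, then the intrinsics apply), "rvec" (rotation vector, rad) and "tvec" (3), from world to camera coordinates, as OpenCV has them. Camera axes: x right, y down, z forward; pixel columns grow to the right and rows downward; lengths in m; the calibration is good to about 2 mm. A picture is of the moment at which its call begins. There is no depth.
- order.hand_in(): hands the job in; it is judged then, once.
The state is a dict: "time": time; "qpos": joint angles; "dq": joint speeds; "joint_torque": joint torques, N m; "tcp_pos": TCP position; "tcp_rot": TCP orientation; "contact_force": force on the tool from outside, world axes, zero at the start; "ft_torque": the same for the moment, N m; "finger_gap": opening from 0.0 (shut) to 1.0 (fully open); "gripper_force": force on a finger pad.
Only numpy, scipy, OpenCV 4.12 (cv2) and the standard library are available. Lean on these libraries where they do the work, as an engineer would, in place of code of your own. Each camera call takes 0.05 s, during which the arm holds its last target. There are 200 camera calls.

TASK

Put the changeover set away: in the open drawer of the small drawer unit pack the aluminium pin jig that already stands in there, the small brown carton stood on end and the white jar upright, in one row in the front compartment and all three down on its floor, so that nothing sticks up. It is a tight fit: the jig has to be moved up to one end of the compartment to make room. Then push the drawer fully shut, leaving the tally counter and the spanner where they lie.

Things in the scene. Friction and masses are not known exactly. Their poses are not given: they have to be found in the camera images.
- drawer_floor (a point): centre of the floor of the open drawer's front compartment, moves with the drawer, 8 mm above the worktop; x points into the unit (the shutting way), y left, z up. Inside 100 mm (x) by 50 mm (y). In front the drawer face (inner side x = -50 mm, top z = 81 mm); partition behind (3 mm thick) and side walls (56 mm over the outsides) only 30 mm high: fingers pass outside them
- drawer_face (a point): point on the outside of the open drawer's blue face (4 mm thick, 61 mm wide), mid-width, 83 mm above the worktop, 6 mm below its top edge. Push here along +x of drawer_floor. A steel cup pull 36 mm wide, 37 to 47 mm above the worktop, stands 16 mm out from the face
- tool_drawer (a joint): drawer travel in m: 0 shut, 0.130 fully out (stop). Starts 0.125 to 0.130. Runs with 4 N of friction, stays where left, has no latch.
- drawer_unit: grey sheet-steel unit fixed to the worktop, 160 (x) by 132 (y) by 92 mm; origin at the centre of its underside, front towards -x, z up. Its right drawer (y = -32.5 mm) is the open one, the left is shut and fixed. The opening leaves 82 mm above the drawer's floor. With the drawer fully out the unit's front face is at x = +80 mm of drawer_floor
- tip_carton: brown lidded card carton, rigid, 45 x 70 x 30 mm (x, y, z; the lid overhangs by 1 mm), about 0.1 kg. Origin at the centre of its 45 x 70 underside, z through the thickness away from it, y the length. Starts lying flat on the worktop, lid up; it must end on end, either end up
- pin_jig: drilled bright aluminium block, 36 x 75 x 18 mm (x, y, z), about 0.13 kg, solid. Origin at the centre of the 36 x 75 underside, z through the thickness away from it, y the length. Starts on end in the drawer: y up, z along -x of drawer_floor, x across, 9 to 29 mm free in front of it, so that carton and jar do not both fit until it is moved. The three fill 94 of the 100 mm, thin sides along the row
- grease_jar: plain round white jar with an aluminium screw cap, straight-sided, 46 mm diameter from bottom to top, 68 mm high (the cap is the top 23 mm, its edges are rounded by 2 mm), about 0.12 kg; origin at the centre of its underside, z up its axis. Starts standing on the worktop.
- tally_counter: hand tally counter, round white drum 44 mm across and 26 mm high, to be left alone; origin at its underside.
- spanner: flat open-ended spanner, 19 x 134 x 4 mm, y along its length, to be left alone; origin at its underside.
Not all that is in view belongs to the job. Several things have the shape of the grease_jar; the one meant has the colours described above.

How it is judged:
By the outcome, as a careful person would: the job done as asked, in the order asked, and still so for the second after the job is handed in, with the robot touching nothing.
It also fails if it takes over 72 s, if anything falls off the work surface, if the arm or the gripper's body presses on something with over 40 N, if the wrist force passes 120 N, or if a joint passes its speed limit or range.

## Working session

There is one attempt and no reset: what is moved stays moved. The work goes in short steps, Python scripts to look and compute and a shell command to move; the robot and the scene stay as the last step left them, time stands still between calls to the robot, and variables do not carry over. Pictures are saved under pics/ and viewed, at most 10 in all, crops included, and the job is handed in when it is done.

```bash
mkdir -p pics; cat > h.py <<'E'
import numpy as np, cv2
from station import manip, camera, order
from scipy.spatial.transform import Rotation as R
def ray(c,u,v):
    k=float(c["k1"]);M=np.array(c["mtx"]);d=np.array([(u-M[0,2])/M[0,0],(v-M[1,2])/M[1,1]]);s=d.copy()
    for _ in range(30): s=d/(1+k*(s@s))
    Rm=cv2.Rodrigues(np.array(c["rvec"],float))[0];t=np.array(c["tvec"],float).ravel()
    return -Rm.T@t, Rm.T@np.array([s[0],s[1],1.])
def pt(c,u,v,z):
    o,d=ray(c,u,v); return o+d*(z-o[2])/d[2]
def proj(c,P):
    Rm=cv2.Rodrigues(np.array(c["rvec"],float))[0];p=Rm@np.array(P,float)+np.array(c["tvec"],float).ravel()
    s=p[:2]/p[2];s=s*(1+float(c["k1"])*(s@s));M=np.array(c["mtx"]);return M[0,0]*s[0]+M[0,2],M[1,1]*s[1]+M[1,2]
def save(im,n,f=1): cv2.imwrite("pics/"+n,cv2.resize(im[:,:,::-1],None,fx=f,fy=f,interpolation=cv2.INTER_CUBIC))
E
python3 - <<'E'
from h import *
for n in("scene","top"):
    c=camera(n);save(c["image"],n+"0.png",1.25);print(n,ray(c,320,200),c["mtx"],c["k1"])
s=manip.get_state();print(s,manip.grip_point_offset)
E
```

```text
scene (array([ 0.20422676, -0.60150962,  0.82133594]), array([ 0.33567658,  0.61904022, -0.71065134])) [[462.27969218   0.         323.95094045]
 [  0.         462.27969218 186.58822018]
 [  0.           0.           1.        ]] -0.07817792545272267
top (array([0.4724924 , 0.1039694 , 0.96459655]), array([ 0.13730515,  0.00328243, -0.9905416 ])) [[392.69976049   0.         322.30404698]
 [  0.         392.69976049 199.48445432]
 [  0.           0.           1.        ]] 0.01205919478503503
{'time': 0.1, 'qpos': array([ 9.84918383e-01,  3.59442467e-01,  1.51128158e+00,  4.27901764e-06,
        1.27250459e+00, -1.15113679e-01]), 'dq': array([ 0.00122177, -0.00347008, -0.0020255 ,  0.00162201,  0.00079849,
        0.00135449]), 'joint_torque': array([-1.29321197e-03, -5.28653133e+01, -2.79348010e+01, -2.29067919e-04,
        5.08802957e-03,  5.26450222e-06]), 'tcp_pos': array([0.27182653, 0.53423421, 0.23054821]), 'tcp_rot': array([-7.32535077e-01, -3.05441282e+00,  2.41091231e-03]), 'contact_force': array([0.84118297, 0.01267915, 0.36481026]), 'ft_torque': array([ 0.02329807, -0.0251351 ,  0.00665472]), 'gripper_force': 0.0, 'finger_gap': 0.9978113643327181} 0.0187
```

View pics/scene0.png

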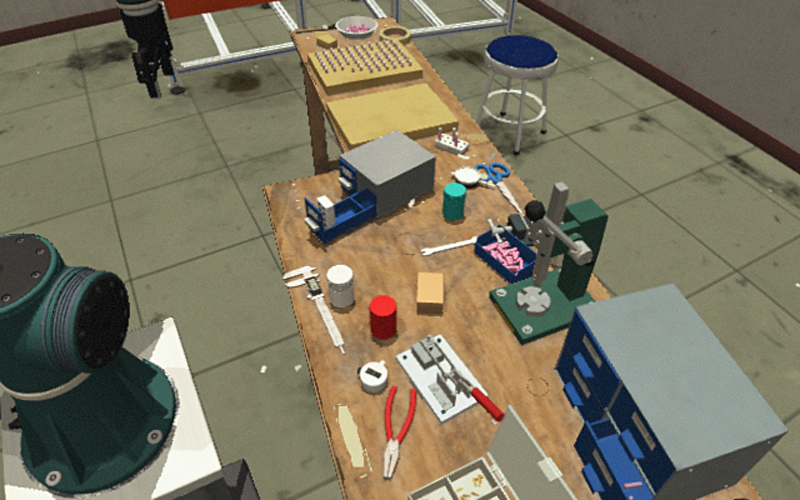

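View pics/top0.png

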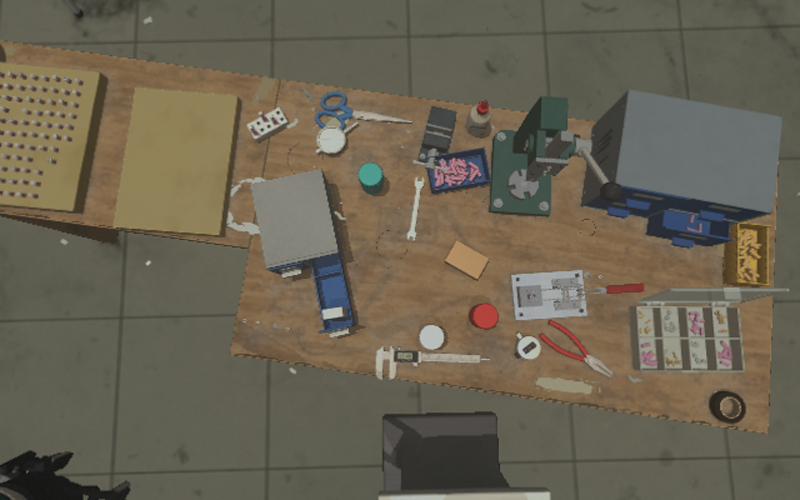

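Top view (800×500 picture): the drawer is at (335,295), with the jig at (333,312), the carton at (467,260), the tally at (528,347) and the spanner at (415,208). 

Jar candidates in the scene picture:
- white with a grey cap at (340,285), top (432,337)
- red at (383,317), top (484,316)
- teal at (454,202), top (371,178)
- white tally drum at (373,376)
- white tape/dial at (466,176)

I choose the white one at (340,285) and will check it in a crop.

```bash
python3 - <<'E'
from h import *
t=camera("top");s=camera("scene")
a=cv2.resize(s["image"][140:250,215:365],(600,440),interpolation=cv2.INTER_CUBIC)
save(a,"jar1.png")
save(t["image"][130:285,190:400],"top1.png",3.8)
hsv=cv2.cvtColor(t["image"],cv2.COLOR_RGB2HSV)
def comp(m,u,v):
    n,l,st,ce=cv2.connectedComponentsWithStats(m.astype(np.uint8));k=l[int(v),int(u)];return (l==k).astype(np.uint8),st[k],k
H,S,V=[hsv[...,i].astype(int) for i in range(3)]
print("carton px",hsv[208,373],"wood",hsv[208,340],"jar",hsv[270,345],"unit",hsv[170,235],"jig",hsv[250,266],"blue",hsv[232,264])
E
```

```text
carton px [ 16 112 177] wood [ 15 114 128] jar [ 72   7 190] unit [ 24  19 134] jig [ 47  12 189] blue [108 128 128]
```

View pics/jar1.png

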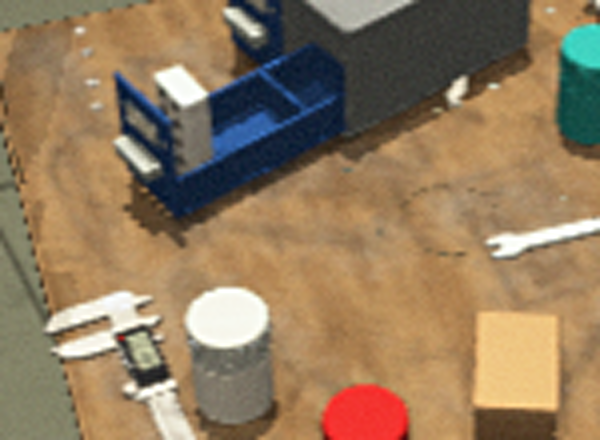

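View pics/top1.png

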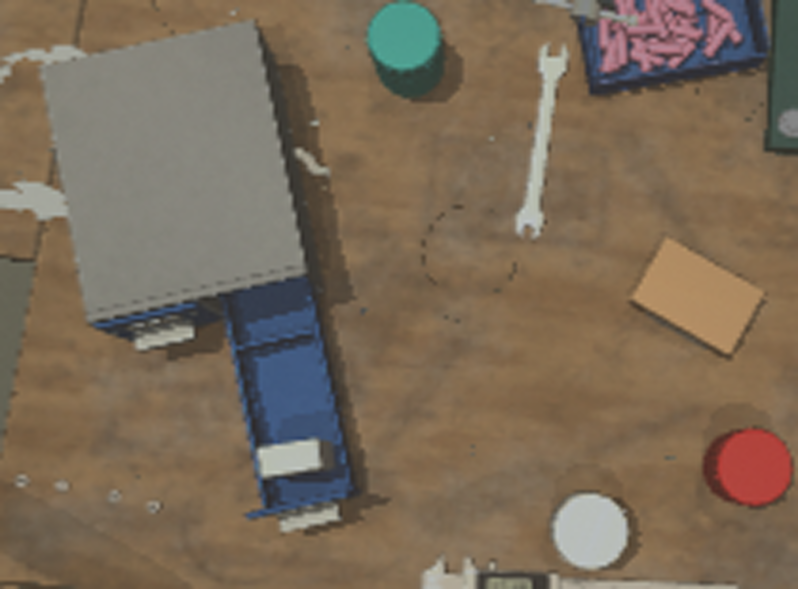

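The crop confirms it: a white jar with a metallic cap at crop (228,355). The top crop shows the unit's roof corners at (45,68), (253,20), (305,268) and (90,318), the jig top at about (290,458), the face's top edge from (247,516) to (355,495), and the carton at (697,297).

```bash
python3 - <<'E'
from h import *
np.set_printoptions(precision=4,suppress=True)
t=camera("top");im=t["image"];hsv=cv2.cvtColor(im,cv2.COLOR_RGB2HSV).astype(int);H,S,V=hsv[...,0],hsv[...,1],hsv[...,2]
def comp(m,u,v):
    n,l,st,ce=cv2.connectedComponentsWithStats(m.astype(np.uint8),connectivity=4);k=l[int(v),int(u)];m=(l==k).astype(np.uint8)
    return cv2.findContours(m,0,cv2.CHAIN_APPROX_NONE)[0][0][:,0,:].astype(float)
def rect(cn,z,name):
    P=np.array([pt(t,u,v,z)[:2] for u,v in cn]);r=cv2.minAreaRect((P*1000).astype(np.float32));b=cv2.boxPoints(r);e=b[1]-b[0];f=b[2]-b[1]
    L=e if np.hypot(*e)>np.hypot(*f) else f
    print(name,"c",r[0],"size",r[1],"long axis deg",np.degrees(np.arctan2(L[1],L[0])));return P
rect(comp((V>150)&(S>70)&(H<30),373,208),.030,"carton")
P=rect(comp((V>150)&(S<40),345,270),.068,"jar");print(cv2.minEnclosingCircle((P*1000).astype(np.float32)))
P=rect(comp((V>150)&(S<40),266,250),.083,"jig")
P=rect(comp((V>115)&(V<150)&(S<40),235,170),.092,"unit")
f=lambda x,y,z:pt(t,190+x/3.8,130+y/3.8,z)
print("face top",f(247,516,.089),f(355,495,.089))
print("unit",[f(*q,.092)[:2] for q in((45,68),(253,20),(305,268),(90,318))])
print("partition top", f(240,350,.038),f(312,334,.038))
# carton base orientation check
E
```

```text
carton c (581.4935913085938, -19.87478256225586) size (69.89423370361328, 45.31292724609375) long axis deg 58.562176
jar c (437.7518615722656, 54.50965118408203) size (40.513545989990234, 42.088470458984375) long axis deg -1.7075402
((438.07452392578125, 54.5332145690918), 21.726839065551758)
jig c (485.4912109375, 230.23101806640625) size (16.388856887817383, 34.21508026123047) long axis deg -82.042786
unit c (657.83056640625, 298.1189270019531) size (159.1186981201172, 131.06756591796875) long axis deg 11.230516
face top [0.4515 0.2532 0.089 ] [0.4619 0.1906 0.089 ]
unit [array([0.7202, 0.3737]), array([0.747 , 0.2488]), array([0.595 , 0.2184]), array([0.5686, 0.3447])]
partition top [0.5522 0.2662 0.038 ] [0.561  0.2214 0.038 ]
```

```bash
cat >> h.py <<'E'
def go(pos,th,tilt=0):
    """delta to TCP pos with tool-y heading th(deg), then tilt (deg) about tool y; turn first, then shift in the turned axes"""
    s=manip.get_state();Rc=R.from_rotvec(s["tcp_rot"]);a=np.radians(th)
    y=np.array([np.cos(a),np.sin(a),0]);z=np.array([0,0,-1.]);x=np.cross(y,z)
    Rt=R.from_matrix(np.c_[x,y,z])*R.from_rotvec([0,np.radians(tilt),0])
    print("turn",np.round((Rc.inv()*Rt).as_rotvec(),3),"shift mm",np.round(1000*Rt.inv().apply(np.array(pos)-s["tcp_pos"]),1),"t",s["time"])
def st():
    s=manip.get_state();m=R.from_rotvec(s["tcp_rot"]).as_matrix()
    print("t %.2f"%s["time"],"tcp",np.round(s["tcp_pos"]*1000,1),"yhead %.1f"%np.degrees(np.arctan2(m[1,1],m[0,1])),"z",np.round(m[:,2],3),"F",np.round(s["contact_force"],1),"gap %.3f grip %.0f"%(s["finger_gap"],s["gripper_force"]),"q",np.round(s["qpos"],2))
yaw=np.radians(11.3);ex=np.array([np.cos(yaw),np.sin(yaw),0]);ey=np.array([-ex[1],ex[0],0])
E
python3 -c "
from h import *
st();go([.4855,.2302,.12],101.3)"
```

```text
t 0.25 tcp [272.  534.4 230.9] yhead 63.0 z [-0.001 -0.001 -1.   ] F [ 1.3 -0.5  0.1] gap 0.999 grip 0 q [ 0.98  0.36  1.51  0.    1.27 -0.12]
turn [-0.001 -0.    -0.668] shift mm [-149.8 -340.2  110.9] t 0.25
```

```bash
python3 -m handwheel '[{"az":-0.167},{"az":-0.167},{"az":-0.167},{"az":-0.167},{"dx":-18.7,"dy":-42.5,"dz":13.9},{"dx":-18.7,"dy":-42.5,"dz":13.9},{"dx":-18.7,"dy":-42.5,"dz":13.9},{"dx":-18.7,"dy":-42.5,"dz":13.9},{"dx":-18.7,"dy":-42.5,"dz":13.9},{"dx":-18.7,"dy":-42.5,"dz":13.9},{"dx":-18.7,"dy":-42.5,"dz":13.9},{"dx":-18.7,"dy":-42.5,"dz":13.9},{"az":0},{"az":0}]'
python3 -c "
from h import *
st();go([.4855,.2302,.048],101.3)
c=camera('scene');save(c['image'][120:220,220:360],'s2.png',5)"
```

```text
t 0.25 tcp [272.  534.4 230.9] yhead 63.0 z [-0.001 -0.001 -1.   ] F [ 1.3 -0.5  0.1] gap 0.999 grip 0 q [ 0.98  0.36  1.51  0.    1.27 -0.12]
turn [-0.001 -0.    -0.668] shift mm [-149.8 -340.2  182.9] t 0.25schema error: expected keys dx, dy, dz, ax, ay, az, fingers
```

View pics/s2.png

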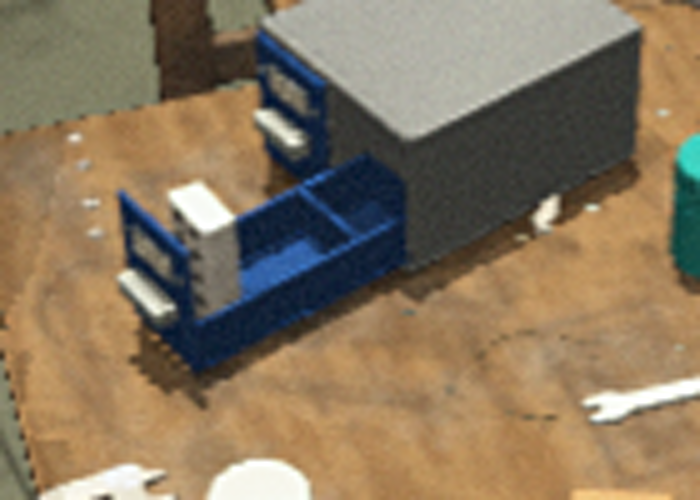

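The row was refused because every key is required, so nothing moved. The picture shows the jig's top face at about (205,202) in the crop, which is (261,160.4) in the scene image. I'll use it as a cross-check.

```bash
python3 -m handwheel '[{"dx":0,"dy":0,"dz":0,"ax":0,"ay":0,"az":-0.167,"fingers":1},{"dx":0,"dy":0,"dz":0,"ax":0,"ay":0,"az":-0.167,"fingers":1},{"dx":0,"dy":0,"dz":0,"ax":0,"ay":0,"az":-0.167,"fingers":1},{"dx":0,"dy":0,"dz":0,"ax":0,"ay":0,"az":-0.167,"fingers":1},{"dx":-18.7,"dy":-42.5,"dz":13.9,"ax":0,"ay":0,"az":0,"fingers":1},{"dx":-18.7,"dy":-42.5,"dz":13.9,"ax":0,"ay":0,"az":0,"fingers":1},{"dx":-18.7,"dy":-42.5,"dz":13.9,"ax":0,"ay":0,"az":0,"fingers":1},{"dx":-18.7,"dy":-42.5,"dz":13.9,"ax":0,"ay":0,"az":0,"fingers":1},{"dx":-18.7,"dy":-42.5,"dz":13.9,"ax":0,"ay":0,"az":0,"fingers":1},{"dx":-18.7,"dy":-42.5,"dz":13.9,"ax":0,"ay":0,"az":0,"fingers":1},{"dx":-18.7,"dy":-42.5,"dz":13.9,"ax":0,"ay":0,"az":0,"fingers":1},{"dx":-18.7,"dy":-42.5,"dz":13.9,"ax":0,"ay":0,"az":0,"fingers":1},{"dx":0,"dy":0,"dz":0,"ax":0,"ay":0,"az":0,"fingers":1},{"dx":0,"dy":0,"dz":0,"ax":0,"ay":0,"az":0,"fingers":1}]'
python3 -c "
from h import *
st();go([.4855,.2302,.048],101.3)
c=camera('scene');print(pt(c,261,160.4,.083))"
```

```text
time: 2.05
tcp_pos: [0.4852, 0.2308, 0.1201]
tcp_rot: [0.308, -3.126, -0.0]
contact_force: [0.7, -0.3, -0.8]
finger_gap: 0.998
gripper_force: 0.0
t 2.05 tcp [485.2 230.8 120.1] yhead 101.2 z [-0.001  0.    -1.   ] F [ 0.7 -0.3 -0.8] gap 0.998 grip 0 q [ 0.32  0.4   1.77  0.    0.97 -1.45]
turn [ 0.    -0.001 -0.001] shift mm [-0.2 -0.6 72.1] t 2.05
[0.48882942 0.22998733 0.083     ]
```

```bash
python3 -m handwheel '[{"dx":-1,"dy":-0.5,"dz":36,"ax":0,"ay":0,"az":0,"fingers":1},{"dx":0,"dy":0,"dz":36,"ax":0,"ay":0,"az":0,"fingers":1},{"dx":0,"dy":0,"dz":0,"ax":0,"ay":0,"az":0,"fingers":0.6},{"dx":0,"dy":0,"dz":0,"ax":0,"ay":0,"az":0,"fingers":0},{"dx":0,"dy":0,"dz":0,"ax":0,"ay":0,"az":0,"fingers":0},{"dx":0,"dy":0,"dz":0,"ax":0,"ay":0,"az":0,"fingers":0},{"dx":0,"dy":0,"dz":0,"ax":0,"ay":0,"az":0,"fingers":0},{"dx":0,"dy":0,"dz":0,"ax":0,"ay":0,"az":0,"fingers":0}]' 40
python3 -c "
from h import *
st()"
```

```text
time: 3.1
tcp_pos: [0.4876, 0.2311, 0.0498]
tcp_rot: [-0.308, 3.124, 0.002]
contact_force: [-1.7, 1.2, 6.8]
finger_gap: 0.424
gripper_force: 40.0
t 3.10 tcp [487.6 231.1  49.8] yhead 101.3 z [ 0.003  0.002 -1.   ] F [-1.7  1.2  6.8] gap 0.424 grip 40 q [ 0.31  0.5   1.82  0.    0.81 -1.45]
```

```bash
python3 -m handwheel '[{"dx":0,"dy":0,"dz":-6,"ax":0,"ay":0,"az":0,"fingers":0},{"dx":-14,"dy":0,"dz":0,"ax":0,"ay":0,"az":0,"fingers":0},{"dx":-14,"dy":0,"dz":0,"ax":0,"ay":0,"az":0,"fingers":0},{"dx":-14,"dy":0,"dz":0,"ax":0,"ay":0,"az":0,"fingers":0},{"dx":-10,"dy":0,"dz":0,"ax":0,"ay":0,"az":0,"fingers":0},{"dx":0,"dy":0,"dz":0,"ax":0,"ay":0,"az":0,"fingers":0},{"dx":0,"dy":0,"dz":0,"ax":0,"ay":0,"az":0,"fingers":0}]'
python3 -c "
from h import *
st();t=camera('top');s=camera('scene')
save(np.hstack([cv2.resize(t['image'][190:280,230:300],None,fx=5.5,fy=5.5,interpolation=2),cv2.resize(s['image'][120:210,235:305],None,fx=5.5,fy=5.5,interpolation=2)]),'d3.png')"
```

```text
time: 3.98
tcp_pos: [0.5368, 0.2403, 0.0538]
tcp_rot: [0.309, -3.125, 0.001]
contact_force: [0.3, -0.1, -0.8]
finger_gap: 0.414
gripper_force: 40.1
t 3.98 tcp [536.8 240.3  53.8] yhead 101.3 z [-0.001 -0.    -1.   ] F [ 0.3 -0.1 -0.8] gap 0.414 grip 40 q [ 0.3   0.55  1.7  -0.    0.89 -1.46]
```

View pics/d3.png

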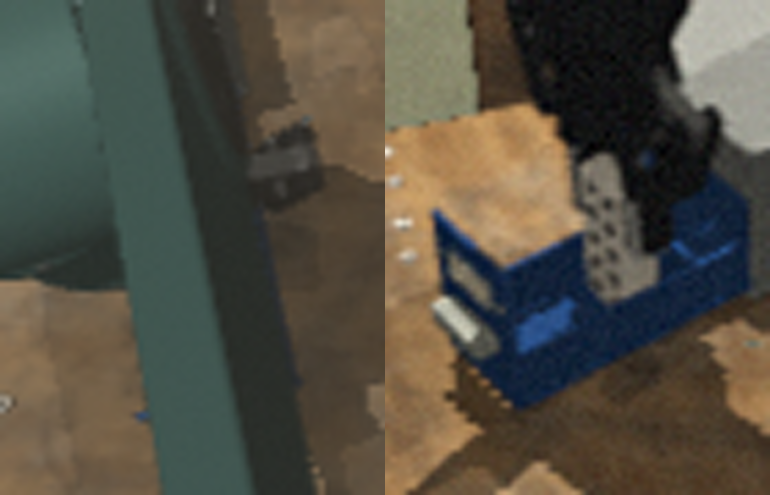

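The jig is gripped upright at (620,230) in the right-hand part, and the partition is at (705,250), clear behind it.

```bash
python3 -m handwheel '[{"dx":-4,"dy":0,"dz":2,"ax":0,"ay":0,"az":0,"fingers":0},{"dx":-4,"dy":0,"dz":0,"ax":0,"ay":0,"az":0,"fingers":0},{"dx":0,"dy":0,"dz":0,"ax":0,"ay":0,"az":0,"fingers":0}]'
python3 -c "
from h import *
st()"
python3 -m handwheel '[{"dx":-1.5,"dy":0,"dz":0,"ax":0,"ay":0,"az":0,"fingers":0},{"dx":0,"dy":0,"dz":0,"ax":0,"ay":0,"az":0,"fingers":0}]'
python3 -m handwheel '[{"dx":-1.5,"dy":0,"dz":0,"ax":0,"ay":0,"az":0,"fingers":0},{"dx":0,"dy":0,"dz":0,"ax":0,"ay":0,"az":0,"fingers":0}]'
```

```text
time: 4.45
tcp_pos: [0.546, 0.2422, 0.0521]
tcp_rot: [-0.309, 3.126, 0.0]
contact_force: [-0.3, -0.2, -0.8]
finger_gap: 0.42
gripper_force: 40.1
t 4.45 tcp [546.  242.2  52.1] yhead 101.3 z [ 0.001  0.    -1.   ] F [-0.3 -0.2 -0.8] gap 0.420 grip 40 q [ 0.3   0.56  1.69 -0.    0.89 -1.47]
time: 4.7
tcp_pos: [0.5469, 0.2424, 0.0521]
tcp_rot: [-0.309, 3.126, -0.0]
contact_force: [0.5, -0.7, -2.0]
finger_gap: 0.419
gripper_force: 40.1
time: 4.95
tcp_pos: [0.5485, 0.2427, 0.0521]
tcp_rot: [-0.309, 3.126, -0.0]
contact_force: [-0.9, 0.1, -1.1]
finger_gap: 0.417
gripper_force: 40.1
```

```bash
python3 -m handwheel '[{"dx":-1.5,"dy":0,"dz":0,"ax":0,"ay":0,"az":0,"fingers":0},{"dx":0,"dy":0,"dz":0,"ax":0,"ay":0,"az":0,"fingers":0}]'
python3 -m handwheel '[{"dx":-1.5,"dy":0,"dz":0,"ax":0,"ay":0,"az":0,"fingers":0},{"dx":0,"dy":0,"dz":0,"ax":0,"ay":0,"az":0,"fingers":0}]'
```

```text
time: 5.2
tcp_pos: [0.55, 0.2429, 0.0521]
tcp_rot: [-0.309, 3.126, -0.0]
contact_force: [0.4, -0.3, -1.3]
finger_gap: 0.419
gripper_force: 40.1
time: 5.45
tcp_pos: [0.5509, 0.2431, 0.052]
tcp_rot: [0.309, -3.125, 0.0]
contact_force: [-1.5, -0.7, -1.6]
finger_gap: 0.418
gripper_force: 40.0
```

```bash
python3 -m handwheel '[{"dx":-1.5,"dy":0,"dz":0,"ax":0,"ay":0,"az":0,"fingers":0},{"dx":0,"dy":0,"dz":0,"ax":0,"ay":0,"az":0,"fingers":0}]'
python3 -c "
from h import *
st();s=camera('scene')
save(s['image'][120:210,235:325],'d4.png',6)"
```

```text
time: 5.7
tcp_pos: [0.5516, 0.2432, 0.0518]
tcp_rot: [0.309, -3.124, 0.001]
contact_force: [-4.7, -0.8, 0.7]
finger_gap: 0.422
gripper_force: 39.9
t 5.70 tcp [551.6 243.2  51.8] yhead 101.3 z [-0.002 -0.001 -1.   ] F [-4.7 -0.8  0.7] gap 0.422 grip 40 q [ 0.3   0.57  1.67  0.    0.9  -1.47]
```

View pics/d4.png

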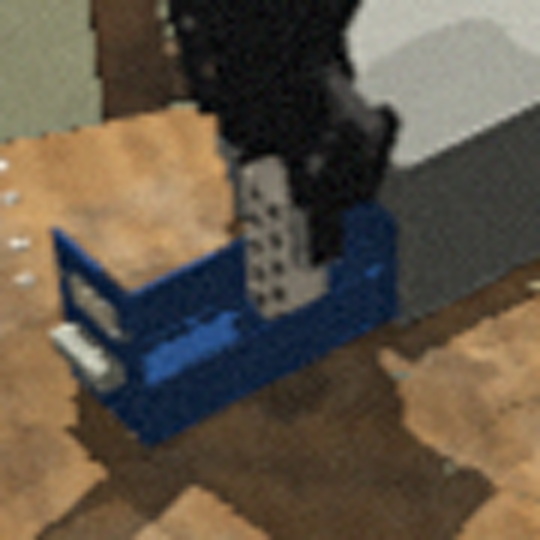

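The jig is now hard up at the partition, with about 5 N of contact. I'll lower it and release.

```bash
python3 -m handwheel '[{"dx":1.5,"dy":0,"dz":1,"ax":0,"ay":0,"az":0,"fingers":0},{"dx":0,"dy":0,"dz":1.5,"ax":0,"ay":0,"az":0,"fingers":0},{"dx":0,"dy":0,"dz":0,"ax":0,"ay":0,"az":0,"fingers":0}]'
python3 -m handwheel '[{"dx":0,"dy":0,"dz":0,"ax":0,"ay":0,"az":0,"fingers":0.7},{"dx":0,"dy":0,"dz":0,"ax":0,"ay":0,"az":0,"fingers":0.7},{"dx":0,"dy":0,"dz":0,"ax":0,"ay":0,"az":0,"fingers":0.7},{"dx":0,"dy":0,"dz":-45,"ax":0,"ay":0,"az":0,"fingers":0.7},{"dx":0,"dy":0,"dz":-55,"ax":0,"ay":0,"az":0,"fingers":1},{"dx":0,"dy":0,"dz":0,"ax":0,"ay":0,"az":0,"fingers":1}]'
python3 -c "
from h import *
st();u=np.array([.521,.853,0])
for s in(1,-1):
  pass
go([.58,-.02,.15],-31.4)"
```

```text
time: 6.12
tcp_pos: [0.5517, 0.2433, 0.0499]
tcp_rot: [-0.309, 3.125, 0.0]
contact_force: [-3.5, -0.7, 3.8]
finger_gap: 0.42
gripper_force: 40.2
time: 6.88
tcp_pos: [0.555, 0.2445, 0.1544]
tcp_rot: [-0.308, 3.117, 0.003]
contact_force: [1.2, 0.2, -0.9]
finger_gap: 0.998
gripper_force: 0.0
t 6.88 tcp [555.  244.5 154.4] yhead 101.3 z [ 0.009  0.003 -1.   ] F [ 1.2  0.2 -0.9] gap 0.998 grip 0 q [ 0.3   0.44  1.59 -0.    1.1  -1.47]
turn [0.012 0.004 2.316] shift mm [-212.7  159.1    4.4] t 6.875
```

```bash
python3 -m handwheel '[{"dx":0,"dy":0,"dz":0,"ax":0,"ay":0,"az":0.178,"fingers":1},{"dx":0,"dy":0,"dz":0,"ax":0,"ay":0,"az":0.178,"fingers":1},{"dx":0,"dy":0,"dz":0,"ax":0,"ay":0,"az":0.178,"fingers":1},{"dx":0,"dy":0,"dz":0,"ax":0,"ay":0,"az":0.178,"fingers":1},{"dx":0,"dy":0,"dz":0,"ax":0,"ay":0,"az":0.178,"fingers":1},{"dx":0,"dy":0,"dz":0,"ax":0,"ay":0,"az":0.178,"fingers":1},{"dx":0,"dy":0,"dz":0,"ax":0,"ay":0,"az":0.178,"fingers":1},{"dx":0,"dy":0,"dz":0,"ax":0,"ay":0,"az":0.178,"fingers":1},{"dx":0,"dy":0,"dz":0,"ax":0,"ay":0,"az":0.178,"fingers":1},{"dx":0,"dy":0,"dz":0,"ax":0,"ay":0,"az":0.178,"fingers":1},{"dx":0,"dy":0,"dz":0,"ax":0,"ay":0,"az":0.178,"fingers":1},{"dx":0,"dy":0,"dz":0,"ax":0,"ay":0,"az":0.178,"fingers":1},{"dx":0,"dy":0,"dz":0,"ax":0,"ay":0,"az":0.178,"fingers":1},{"dx":-43,"dy":32,"dz":0,"ax":0,"ay":0,"az":0,"fingers":1},{"dx":-43,"dy":32,"dz":0,"ax":0,"ay":0,"az":0,"fingers":1},{"dx":-43,"dy":32,"dz":0,"ax":0,"ay":0,"az":0,"fingers":1},{"dx":-43,"dy":32,"dz":0,"ax":0,"ay":0,"az":0,"fingers":1},{"dx":-21,"dy":31,"dz":0,"ax":0,"ay":0,"az":0,"fingers":1}]'
python3 -m handwheel '[{"dx":0,"dy":0,"dz":0,"ax":0,"ay":-0.153,"az":0,"fingers":1},{"dx":0,"dy":0,"dz":0,"ax":0,"ay":-0.153,"az":0,"fingers":1},{"dx":0,"dy":0,"dz":0,"ax":0,"ay":-0.153,"az":0,"fingers":1},{"dx":0,"dy":0,"dz":0,"ax":0,"ay":-0.153,"az":0,"fingers":1},{"dx":0,"dy":0,"dz":0,"ax":0,"ay":0,"az":0,"fingers":1}]'
python3 - <<'E'
from h import *
st();go([.5848,-.0145,.0067],-31.4,-35)
c=camera("scene");hsv=cv2.cvtColor(c["image"],cv2.COLOR_RGB2HSV).astype(int)
# predicted carton top corners in the scene from the top-view estimate
d=np.array([.521,.853,0]);e=np.array([.853,-.521,0]);C=np.array([.5815,-.0199,.03])
print([np.round(proj(c,C+a*.035*d+b*.0225*e),1) for a,b in((1,1),(1,-1),(-1,-1),(-1,1))])
m=((hsv[...,2]>185)&(hsv[...,1]>70)&(hsv[...,0]<30)).astype(np.uint8)
n,l,s,ce=cv2.connectedComponentsWithStats(m[200:270,310:370]);k=1+np.argmax(s[1:,4]);print(s[k],ce[k]+[310,200],"pred centre",proj(c,C))
E
```

```text
time: 9.12
tcp_pos: [0.5857, -0.0065, 0.1485]
tcp_rot: [-2.738, -1.538, 0.003]
contact_force: [0.8, 0.6, 0.1]
finger_gap: 1.001
gripper_force: 0.0
time: 9.75
tcp_pos: [0.5866, -0.0024, 0.1461]
tcp_rot: [2.388, 1.35, -0.761]
contact_force: [-0.1, -0.4, -0.6]
finger_gap: 0.998
gripper_force: 0.0
t 9.75 tcp [586.6  -2.4 146.1] yhead -31.1 z [-0.301 -0.492 -0.817] F [-0.1 -0.4 -0.6] gap 0.998 grip 0 q [ 0.16  0.67  1.36 -0.45  1.54  0.81]
turn [-0.     0.004  0.007] shift mm [ 70.7   4.8 120.7] t 9.75
[array([353.7, 218.5]), array([334.4, 217.6]), array([333.2, 240.8]), array([353.5, 241.8])]
[   8   25   52   45 1319] [344.90598939 250.09173616] pred centre (np.float64(343.71602637826555), np.float64(229.4042281540241))
```

```bash
python3 -m handwheel '[{"dx":35,"dy":4.8,"dz":0,"ax":0,"ay":0,"az":0.007,"fingers":1},{"dx":35.7,"dy":0,"dz":0,"ax":0,"ay":0,"az":0,"fingers":1},{"dx":0,"dy":0,"dz":40,"ax":0,"ay":0,"az":0,"fingers":1},{"dx":0,"dy":0,"dz":40,"ax":0,"ay":0,"az":0,"fingers":1},{"dx":0,"dy":0,"dz":25,"ax":0,"ay":0,"az":0,"fingers":1},{"dx":0,"dy":0,"dz":0,"ax":0,"ay":0,"az":0,"fingers":1},{"dx":0,"dy":0,"dz":0,"ax":0,"ay":0,"az":0,"fingers":1}]'
python3 - <<'E'
from h import *
st();go([.5848,-.0145,.0067],-31.4,-35)
E
```

```text
time: 10.68
tcp_pos: [0.5909, -0.0092, 0.0243]
tcp_rot: [2.396, 1.334, -0.75]
contact_force: [-0.0, -0.2, -0.1]
finger_gap: 1.0
gripper_force: 0.0
t 10.68 tcp [590.9  -9.2  24.3] yhead -31.7 z [-0.297 -0.49  -0.82 ] F [-0.  -0.2 -0.1] gap 1.000 grip 0 q [ 0.15  0.82  1.41 -0.47  1.35  0.91]
turn [ 0.002 -0.001 -0.007] shift mm [ 3.8 -2.5 18.8] t 10.675
```

```bash
python3 -m handwheel '[{"dx":3.8,"dy":-2.5,"dz":10,"ax":0,"ay":0,"az":-0.005,"fingers":1},{"dx":0,"dy":0,"dz":8.5,"ax":0,"ay":0,"az":0,"fingers":1},{"dx":0,"dy":0,"dz":0,"ax":0,"ay":0,"az":0,"fingers":0.5},{"dx":0,"dy":0,"dz":0,"ax":0,"ay":0,"az":0,"fingers":0},{"dx":0,"dy":0,"dz":0,"ax":0,"ay":0,"az":0,"fingers":0},{"dx":0,"dy":0,"dz":0,"ax":0,"ay":0,"az":0,"fingers":0},{"dx":0,"dy":0,"dz":0,"ax":0,"ay":0,"az":0,"fingers":0}]' 40
python3 - <<'E'
from h import *
st()
E
```

```text
time: 11.55
tcp_pos: [0.5844, -0.014, 0.0059]
tcp_rot: [2.392, 1.342, -0.754]
contact_force: [0.7, 1.4, 1.6]
finger_gap: 0.523
gripper_force: 41.8
t 11.55 tcp [584.4 -14.    5.9] yhead -31.4 z [-0.298 -0.491 -0.819] F [0.7 1.4 1.6] gap 0.523 grip 42 q [ 0.14  0.84  1.44 -0.48  1.32  0.92]
```

```bash
python3 -m handwheel '[{"dx":-26,"dy":0,"dz":-37,"ax":0,"ay":0,"az":0,"fingers":0},{"dx":-26,"dy":0,"dz":-37,"ax":0,"ay":0,"az":0,"fingers":0},{"dx":0,"dy":0,"dz":0,"ax":0,"ay":0.1745,"az":0,"fingers":0},{"dx":0,"dy":0,"dz":0,"ax":0,"ay":0.1745,"az":0,"fingers":0},{"dx":0,"dy":0,"dz":0,"ax":0,"ay":0.1745,"az":0,"fingers":0},{"dx":0,"dy":0,"dz":0,"ax":0,"ay":0.1745,"az":0,"fingers":0},{"dx":0,"dy":0,"dz":0,"ax":0,"ay":0.1745,"az":0,"fingers":0},{"dx":0,"dy":0,"dz":0,"ax":0,"ay":0.1745,"az":0,"fingers":0},{"dx":0,"dy":0,"dz":0,"ax":0,"ay":0.1745,"az":0,"fingers":0},{"dx":0,"dy":0,"dz":0,"ax":0,"ay":0.1745,"az":0,"fingers":0},{"dx":0,"dy":0,"dz":0,"ax":0,"ay":0.1745,"az":0,"fingers":0},{"dx":0,"dy":0,"dz":0,"ax":0,"ay":0,"az":0,"fingers":0},{"dx":0,"dy":0,"dz":0,"ax":0,"ay":0,"az":0,"fingers":0}]'
python3 - <<'E'
from h import *
st();go([.5947,.0528,.045],-31.4,55)
c=camera("scene");save(c["image"][120:290,230:430],"s5.png",3.5)
E
```

```text
time: 13.18
tcp_pos: [0.5828, -0.0133, 0.0954]
tcp_rot: [-2.149, -1.207, -1.084]
contact_force: [-0.5, 0.8, -0.3]
finger_gap: 0.518
gripper_force: 41.5
t 13.18 tcp [582.8 -13.3  95.4] yhead -31.3 z [ 0.416  0.689 -0.593] F [-0.5  0.8 -0.3] gap 0.518 grip 42 q [-0.7   0.67  1.94  1.1   1.11 -0.97]
turn [-0.004  0.024 -0.001] shift mm [ -5.4 -24.3  80.2] t 13.175
```

View pics/s5.png

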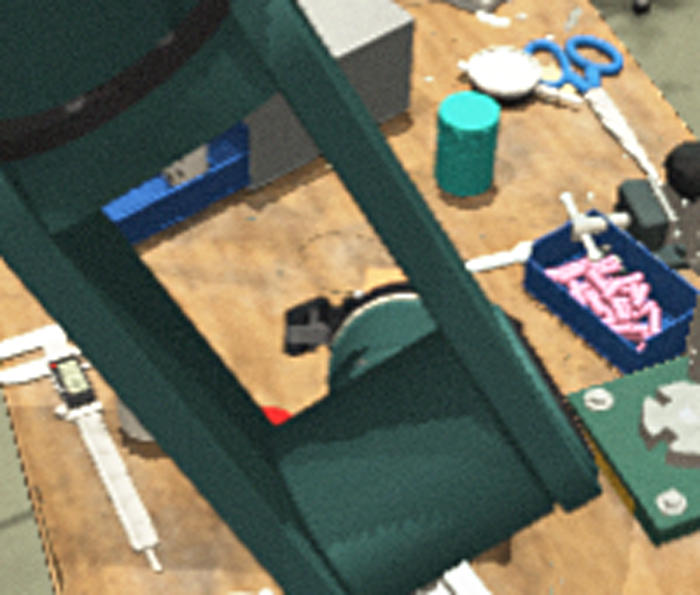

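The carton is held (gap 0.518) but hidden behind the arm. The surroundings around crop (390,290) are free, so I'll set it down.

```bash
python3 -m handwheel '[{"dx":-1,"dy":-8,"dz":26,"ax":0,"ay":0.024,"az":0,"fingers":0},{"dx":-2,"dy":-8,"dz":27,"ax":0,"ay":0,"az":0,"fingers":0},{"dx":-2,"dy":-8,"dz":27,"ax":0,"ay":0,"az":0,"fingers":0},{"dx":0,"dy":0,"dz":0,"ax":0,"ay":0,"az":0,"fingers":0},{"dx":0,"dy":0,"dz":0,"ax":0,"ay":0,"az":0,"fingers":0}]'
python3 - <<'E'
from h import *
st();go([.5947,.0528,.0420],-31.4,55)
E
```

```text
time: 13.85
tcp_pos: [0.5954, 0.0528, 0.0464]
tcp_rot: [-2.128, -1.2, -1.11]
contact_force: [-0.1, -0.0, -0.5]
finger_gap: 0.518
gripper_force: 41.4
t 13.85 tcp [595.4  52.8  46.4] yhead -31.2 z [ 0.424  0.702 -0.572] F [-0.1 -0.  -0.5] gap 0.518 grip 41 q [-0.59  0.77  2.    1.28  1.02 -1.13]
turn [-0.003 -0.002  0.002] shift mm [-3.8 -0.6  2.2] t 13.85
```

```bash
python3 -m handwheel '[{"dx":-3.6,"dy":0,"dz":2.5,"ax":0,"ay":0,"az":0,"fingers":0},{"dx":0,"dy":0,"dz":0,"ax":0,"ay":0,"az":0,"fingers":0}]'
python3 -m handwheel '[{"dx":-0.8,"dy":0,"dz":0.6,"ax":0,"ay":0,"az":0,"fingers":0},{"dx":0,"dy":0,"dz":0,"ax":0,"ay":0,"az":0,"fingers":0}]'
```

```text
time: 14.1
tcp_pos: [0.5958, 0.0516, 0.0419]
tcp_rot: [-2.128, -1.195, -1.113]
contact_force: [1.6, -0.1, 3.3]
finger_gap: 0.524
gripper_force: 41.7
time: 14.35
tcp_pos: [0.5959, 0.0517, 0.0419]
tcp_rot: [-2.127, -1.194, -1.115]
contact_force: [-1.0, -3.1, 12.9]
finger_gap: 0.52
gripper_force: 42.8
```

```bash
python3 -m handwheel '[{"dx":0.5,"dy":0,"dz":-0.4,"ax":0,"ay":0,"az":0,"fingers":0.7},{"dx":0,"dy":0,"dz":0,"ax":0,"ay":0,"az":0,"fingers":1},{"dx":0,"dy":0,"dz":0,"ax":0,"ay":0,"az":0,"fingers":1},{"dx":0,"dy":0,"dz":-20,"ax":0,"ay":0,"az":0,"fingers":1},{"dx":0,"dy":0,"dz":-45,"ax":0,"ay":0,"az":0,"fingers":1},{"dx":0,"dy":0,"dz":-45,"ax":0,"ay":0,"az":0,"fingers":1},{"dx":20,"dy":0,"dz":-20,"ax":0,"ay":0,"az":0,"fingers":1},{"dx":0,"dy":0,"dz":0,"ax":0,"ay":-0.16,"az":0,"fingers":1},{"dx":0,"dy":0,"dz":0,"ax":0,"ay":-0.16,"az":0,"fingers":1},{"dx":0,"dy":0,"dz":0,"ax":0,"ay":-0.16,"az":0,"fingers":1},{"dx":0,"dy":0,"dz":0,"ax":0,"ay":-0.16,"az":0,"fingers":1},{"dx":0,"dy":0,"dz":0,"ax":0,"ay":-0.16,"az":0,"fingers":1},{"dx":0,"dy":0,"dz":0,"ax":0,"ay":-0.16,"az":0,"fingers":1},{"dx":0,"dy":0,"dz":0,"ax":0,"ay":0,"az":0,"fingers":1}]'
python3 - <<'E'
from h import *
st();go([.5912,.0439,.12],-31.4)
c=camera("top");s=camera("scene");save(np.hstack([cv2.resize(c["image"][150:270,230:390],None,fx=2.5,fy=2.5),cv2.resize(s["image"][130:250,230:390],None,fx=2.5,fy=2.5)]),"t6.png")
E
```

```text
time: 16.1
tcp_pos: [0.5467, -0.0266, 0.1314]
tcp_rot: [-2.731, -1.547, -0.003]
contact_force: [0.7, 1.0, -0.9]
finger_gap: 1.0
gripper_force: 0.0
t 16.10 tcp [546.7 -26.6 131.4] yhead -30.9 z [ 0.     0.003 -1.   ] F [ 0.7  1.  -0.9] gap 1.000 grip 0 q [-0.18  0.4   1.74  0.    1.01  0.36]
turn [-0.002 -0.003  0.008] shift mm [83.3  1.3 11.4] t 16.1
```

View pics/t6.png

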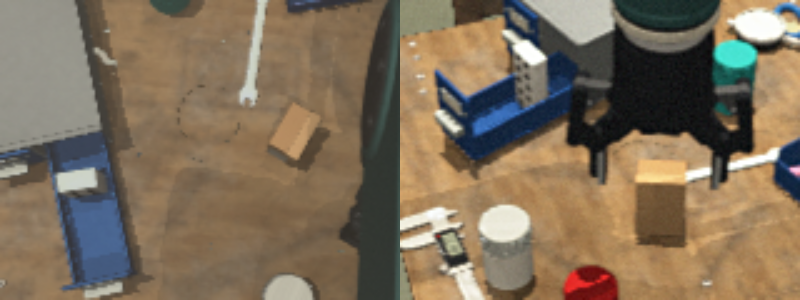

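The carton stands on end at (295,135) in the top half. The jig is upright at the partition at (80,180), and the front space is clear.

```bash
cat >> h.py <<'E'
def comp(m,u,v):
    n,l,st_,ce=cv2.connectedComponentsWithStats(m.astype(np.uint8),connectivity=4);k=l[int(round(v)),int(round(u))];assert k
    return cv2.findContours((l==k).astype(np.uint8),0,cv2.CHAIN_APPROX_NONE)[0][0][:,0,:].astype(float)
def rect(c,cn,z,name):
    P=np.array([pt(c,u,v,z)[:2] for u,v in cn]);r=cv2.minAreaRect((P*1000).astype(np.float32));b=cv2.boxPoints(r);e=b[1]-b[0];f=b[2]-b[1]
    L=e if np.hypot(*e)>np.hypot(*f) else f
    print(name,"c",np.round(r[0],1),"size",np.round(r[1],1),"long deg %.1f"%np.degrees(np.arctan2(L[1],L[0])));return np.array(r[0])/1000
E
python3 - <<'E'
from h import *
np.set_printoptions(precision=4,suppress=True)
t=camera("top");h=cv2.cvtColor(t["image"],cv2.COLOR_RGB2HSV).astype(int);H,S,V=h[...,0],h[...,1],h[...,2]
print(h[201,346],h[222,262])
rect(t,comp((V>150)&(S>70)&(H<30),347,200),.070,"carton")
j=rect(t,comp((V>150)&(S<40),261,222),.083,"jig")
# drawer outline: blue mask
b=((H>95)&(H<125)&(S>90)).astype(np.uint8);print("pred jig-based floor centre",np.append(j,0)-.041*ex)
f=lambda u,v,z:pt(t,230+u/2.5,150+v/2.5,z)
print("face top",f(65,288,.089),f(132,273,.089))
E
```

```text
[ 15 118 180] [ 56   8 212]
carton c [590.8  43.8] size [30.1 44.8] long deg -30.8
jig c [549.3 242.8] size [17.1 34.8] long deg -81.9
pred jig-based floor centre [0.5091 0.2348 0.    ]
face top [0.4527 0.251  0.089 ] [0.4642 0.192  0.089 ]
```

```bash
python3 - <<'E'
from h import *
t=camera("top");h=cv2.cvtColor(t["image"],cv2.COLOR_RGB2HSV).astype(int);H,S,V=h[...,0],h[...,1],h[...,2]
b=(H>98)&(H<125)&(S>80)
O=np.array([.5085,.2348,0])
L=[];Rr=[]
for v in range(228,258):
    us=np.where(b[v,235:300])[0]+235
    if len(us)<10: continue
    for u,z,A in((us[0]-.5,.038,L),(us[-1]+.5,.004,Rr)):
        p=pt(t,u,v,z)-O;A.append((p@ex*1000,p@ey*1000))
for A in(L,Rr):
    A=np.array(A);A=A[(A[:,0]>-45)&(A[:,0]<40)];k=np.polyfit(A[:,0],A[:,1],1);print(len(A),"slope deg",np.degrees(np.arctan(k[0])),"y at 0",k[1],"med",np.median(A[:,1]))
st();go([.5908,.0438,.1],-30.8)
E
```

```text
29 slope deg -0.17653554014472359 y at 0 27.839074836912353 med 27.86964269639762
28 slope deg -0.07240679578065291 y at 0 -23.88479696735845 med -23.847903734413563
t 16.30 tcp [544.3 -29.6 130.5] yhead -31.3 z [-0.002  0.006 -1.   ] F [-0.1 -0.4 -0.1] gap 0.999 grip 0 q [-0.18  0.4   1.74  0.01  1.01  0.36]
turn [-0.005 -0.004 -0.009] shift mm [86.8  2.4 30.5] t 16.3
```

```bash
python3 -m handwheel '[{"dx":43,"dy":1,"dz":0,"ax":0,"ay":0,"az":-0.009,"fingers":1},{"dx":43,"dy":1,"dz":0,"ax":0,"ay":0,"az":0,"fingers":1},{"dx":0,"dy":0,"dz":30,"ax":0,"ay":0,"az":0,"fingers":1},{"dx":0,"dy":0,"dz":0,"ax":0,"ay":0,"az":0,"fingers":1},{"dx":0,"dy":0,"dz":0,"ax":0,"ay":0,"az":0,"fingers":1}]'
python3 - <<'E'
from h import *
st();go([.5908,.0438,.042],-30.8)
E
```

```text
time: 16.92
tcp_pos: [0.5909, 0.0424, 0.1016]
tcp_rot: [-2.729, -1.548, -0.001]
contact_force: [0.7, -0.1, -0.0]
finger_gap: 1.002
gripper_force: 0.0
t 16.93 tcp [590.9  42.4 101.6] yhead -30.9 z [-0.002  0.004 -1.   ] F [ 0.7 -0.1 -0. ] gap 1.002 grip 0 q [-0.05  0.49  1.66  0.    0.99  0.49]
turn [-0.003 -0.003 -0.001] shift mm [ 1.1 -0.8 59.6] t 16.925
```

```bash
python3 -m handwheel '[{"dx":1,"dy":-0.8,"dz":30,"ax":0,"ay":0,"az":0,"fingers":1},{"dx":0,"dy":0,"dz":30,"ax":0,"ay":0,"az":0,"fingers":1},{"dx":0,"dy":0,"dz":0,"ax":0,"ay":0,"az":0,"fingers":0.6},{"dx":0,"dy":0,"dz":0,"ax":0,"ay":0,"az":0,"fingers":0},{"dx":0,"dy":0,"dz":0,"ax":0,"ay":0,"az":0,"fingers":0},{"dx":0,"dy":0,"dz":0,"ax":0,"ay":0,"az":0,"fingers":0},{"dx":0,"dy":0,"dz":0,"ax":0,"ay":0,"az":0,"fingers":0}]' 40
python3 -c "
from h import *
st()"
python3 -m handwheel '[{"dx":0,"dy":0,"dz":-40,"ax":0,"ay":0,"az":0,"fingers":0},{"dx":0,"dy":0,"dz":-40,"ax":0,"ay":0,"az":0,"fingers":0},{"dx":0,"dy":0,"dz":-30,"ax":0,"ay":0,"az":0,"fingers":0},{"dx":0,"dy":0,"dz":0,"ax":0,"ay":0,"az":0.167,"fingers":0},{"dx":0,"dy":0,"dz":0,"ax":0,"ay":0,"az":0.167,"fingers":0},{"dx":0,"dy":0,"dz":0,"ax":0,"ay":0,"az":0.167,"fingers":0},{"dx":0,"dy":0,"dz":0,"ax":0,"ay":0,"az":0.167,"fingers":0},{"dx":0,"dy":0,"dz":0,"ax":0,"ay":0,"az":0.167,"fingers":0},{"dx":0,"dy":0,"dz":0,"ax":0,"ay":0,"az":0,"fingers":0}]'
python3 -c "
from h import *
st();go([.5211,.2371,.15],-78.7)"
```

```text
time: 17.8
tcp_pos: [0.5927, 0.045, 0.0432]
tcp_rot: [-2.729, -1.552, -0.006]
contact_force: [-1.3, -1.2, 6.7]
finger_gap: 0.517
gripper_force: 41.7
t 17.80 tcp [592.7  45.   43.2] yhead -30.7 z [ 0.002  0.003 -1.   ] F [-1.3 -1.2  6.7] gap 0.517 grip 42 q [-0.04  0.57  1.7   0.    0.87  0.49]
time: 18.92
tcp_pos: [0.5914, 0.0448, 0.1519]
tcp_rot: [-3.122, -0.314, -0.0]
contact_force: [0.4, -1.1, -1.9]
finger_gap: 0.518
gripper_force: 41.4
t 18.93 tcp [591.4  44.8 151.9] yhead -78.5 z [-0.     0.004 -1.   ] F [ 0.4 -1.1 -1.9] gap 0.518 grip 41 q [-0.04  0.43  1.62  0.    1.1   1.33]
turn [-0.004 -0.     0.003] shift mm [ -31.2 -202.3    1.9] t 18.925
```

```bash
python3 -m handwheel '[{"dx":-7,"dy":-50,"dz":0,"ax":0,"ay":0,"az":0.003,"fingers":0},{"dx":-7,"dy":-50,"dz":0,"ax":0,"ay":0,"az":0,"fingers":0},{"dx":-7,"dy":-50,"dz":0,"ax":0,"ay":0,"az":0,"fingers":0},{"dx":-6,"dy":-52,"dz":0,"ax":0,"ay":0,"az":0,"fingers":0},{"dx":0,"dy":0,"dz":0,"ax":0,"ay":0,"az":0,"fingers":0},{"dx":0,"dy":0,"dz":0,"ax":0,"ay":0,"az":0,"fingers":0},{"dx":0,"dy":0,"dz":0,"ax":0,"ay":0,"az":0,"fingers":0}]'
python3 -c "
from h import *
st();go([.5242,.2379,.053],-78.7)"
```

```text
time: 19.8
tcp_pos: [0.5259, 0.2365, 0.1522]
tcp_rot: [-3.123, -0.307, 0.0]
contact_force: [0.4, -0.5, 0.2]
finger_gap: 0.52
gripper_force: 41.6
t 19.80 tcp [525.9 236.5 152.2] yhead -78.8 z [-0.001  0.003 -1.   ] F [ 0.4 -0.5  0.2] gap 0.520 grip 42 q [0.3  0.41 1.65 0.   1.08 1.67]
turn [-0.003 -0.    -0.001] shift mm [-1.4 -1.7 99.2] t 19.8
```

```bash
python3 -m handwheel '[{"dx":-1.4,"dy":-1.7,"dz":15,"ax":0,"ay":0,"az":0,"fingers":0},{"dx":0,"dy":0,"dz":20,"ax":0,"ay":0,"az":0,"fingers":0},{"dx":0,"dy":0,"dz":20,"ax":0,"ay":0,"az":0,"fingers":0},{"dx":0,"dy":0,"dz":0,"ax":0,"ay":0,"az":0,"fingers":0}]'
python3 -m handwheel '[{"dx":0,"dy":0,"dz":12,"ax":0,"ay":0,"az":0,"fingers":0},{"dx":0,"dy":0,"dz":12,"ax":0,"ay":0,"az":0,"fingers":0},{"dx":0,"dy":0,"dz":0,"ax":0,"ay":0,"az":0,"fingers":0}]'
```

```text
time: 20.3
tcp_pos: [0.5219, 0.238, 0.0949]
tcp_rot: [-3.124, -0.306, 0.008]
contact_force: [0.4, -0.7, -0.7]
finger_gap: 0.517
gripper_force: 41.6
time: 20.68
tcp_pos: [0.5228, 0.239, 0.0722]
tcp_rot: [-3.123, -0.307, 0.004]
contact_force: [-0.2, 0.3, -0.9]
finger_gap: 0.516
gripper_force: 41.6
```

```bash
python3 -m handwheel '[{"dx":0.5,"dy":1.2,"dz":0,"ax":0,"ay":0,"az":0,"fingers":0},{"dx":0,"dy":0,"dz":8,"ax":0,"ay":0,"az":0,"fingers":0},{"dx":0,"dy":0,"dz":8,"ax":0,"ay":0,"az":0,"fingers":0},{"dx":0,"dy":0,"dz":0,"ax":0,"ay":0,"az":0,"fingers":0}]'
python3 -m handwheel '[{"dx":0,"dy":0,"dz":3,"ax":0,"ay":0,"az":0,"fingers":0},{"dx":0,"dy":0,"dz":1.5,"ax":0,"ay":0,"az":0,"fingers":0},{"dx":0,"dy":0,"dz":0,"ax":0,"ay":0,"az":0,"fingers":0}]'
```

```text
time: 21.18
tcp_pos: [0.5236, 0.238, 0.0563]
tcp_rot: [-3.123, -0.307, 0.003]
contact_force: [-0.7, 1.0, -1.0]
finger_gap: 0.52
gripper_force: 41.6
time: 21.55
tcp_pos: [0.5243, 0.2383, 0.0526]
tcp_rot: [-3.123, -0.307, 0.001]
contact_force: [0.2, -0.6, -0.1]
finger_gap: 0.517
gripper_force: 41.6
```

```bash
python3 -m handwheel '[{"dx":2,"dy":0.3,"dz":0,"ax":0,"ay":0,"az":0,"fingers":0},{"dx":0,"dy":0,"dz":0,"ax":0,"ay":0,"az":0,"fingers":0}]'
python3 -m handwheel '[{"dx":1.2,"dy":0,"dz":0,"ax":0,"ay":0,"az":0,"fingers":0},{"dx":0,"dy":0,"dz":0,"ax":0,"ay":0,"az":0,"fingers":0}]'
python3 -m handwheel '[{"dx":1,"dy":0,"dz":0,"ax":0,"ay":0,"az":0,"fingers":0},{"dx":0,"dy":0,"dz":0,"ax":0,"ay":0,"az":0,"fingers":0}]'
```

```text
time: 21.8
tcp_pos: [0.5266, 0.2384, 0.0528]
tcp_rot: [-3.123, -0.307, 0.0]
contact_force: [0.1, -0.4, -2.0]
finger_gap: 0.518
gripper_force: 41.6
time: 22.05
tcp_pos: [0.5276, 0.2386, 0.0527]
tcp_rot: [-3.123, -0.307, 0.001]
contact_force: [-0.7, -1.3, -0.5]
finger_gap: 0.519
gripper_force: 41.6
time: 22.3
tcp_pos: [0.5284, 0.2388, 0.0526]
tcp_rot: [-3.123, -0.307, 0.001]
contact_force: [-0.6, -0.3, -0.7]
finger_gap: 0.52
gripper_force: 41.6
```

```bash
python3 -m handwheel '[{"dx":1,"dy":0,"dz":0,"ax":0,"ay":0,"az":0,"fingers":0},{"dx":0,"dy":0,"dz":0,"ax":0,"ay":0,"az":0,"fingers":0}]'
python3 -m handwheel '[{"dx":1,"dy":0,"dz":0,"ax":0,"ay":0,"az":0,"fingers":0},{"dx":0,"dy":0,"dz":0,"ax":0,"ay":0,"az":0,"fingers":0}]'
python3 -m handwheel '[{"dx":0.8,"dy":0,"dz":0,"ax":0,"ay":0,"az":0,"fingers":0},{"dx":0,"dy":0,"dz":0,"ax":0,"ay":0,"az":0,"fingers":0}]'
```

```text
time: 22.55
tcp_pos: [0.5286, 0.2388, 0.0525]
tcp_rot: [-3.123, -0.307, 0.003]
contact_force: [-3.6, -1.2, 0.8]
finger_gap: 0.519
gripper_force: 41.8
time: 22.8
tcp_pos: [0.5299, 0.2391, 0.0525]
tcp_rot: [-3.123, -0.307, 0.002]
contact_force: [-3.9, -1.0, 0.7]
finger_gap: 0.521
gripper_force: 41.8
time: 23.05
tcp_pos: [0.5311, 0.2393, 0.0525]
tcp_rot: [-3.123, -0.307, 0.001]
contact_force: [-4.2, 0.1, -0.1]
finger_gap: 0.516
gripper_force: 41.7
```

Contact with the jig came at x≈0.5286. After that the drawer crept about 2.5 mm at its 4 N friction. Now I'll lower the carton to the floor and let go.

```bash
python3 -m handwheel '[{"dx":-0.5,"dy":0,"dz":1.2,"ax":0,"ay":0,"az":0,"fingers":0},{"dx":0,"dy":0,"dz":1,"ax":0,"ay":0,"az":0,"fingers":0},{"dx":0,"dy":0,"dz":0,"ax":0,"ay":0,"az":0,"fingers":0}]'
python3 -m handwheel '[{"dx":0,"dy":0,"dz":0,"ax":0,"ay":0,"az":0,"fingers":0.75},{"dx":0,"dy":0,"dz":0,"ax":0,"ay":0,"az":0,"fingers":0.75},{"dx":0,"dy":0,"dz":0,"ax":0,"ay":0,"az":0,"fingers":0.75},{"dx":0,"dy":0,"dz":-50,"ax":0,"ay":0,"az":0,"fingers":0.75},{"dx":0,"dy":0,"dz":-50,"ax":0,"ay":0,"az":0,"fingers":1},{"dx":0,"dy":0,"dz":0,"ax":0,"ay":0,"az":0,"fingers":1}]'
python3 -c "
from h import *
st();go([.4378,.0545,.15],-78.7)"
```

```text
time: 23.42
tcp_pos: [0.5319, 0.2395, 0.0513]
tcp_rot: [-3.123, -0.307, -0.003]
contact_force: [-2.2, -0.6, 5.2]
finger_gap: 0.519
gripper_force: 42.3
time: 24.18
tcp_pos: [0.5344, 0.24, 0.1548]
tcp_rot: [-3.121, -0.307, -0.014]
contact_force: [0.1, -0.3, 0.7]
finger_gap: 1.0
gripper_force: 0.0
t 24.18 tcp [534.4 240.  154.8] yhead -78.8 z [ 0.008  0.006 -1.   ] F [ 0.1 -0.3  0.7] gap 1.000 grip 0 q [0.3  0.41 1.64 0.   1.08 1.67]
turn [-0.005 -0.009 -0.001] shift mm [-131.1  163.     4.8] t 24.175
```

```bash
python3 -m handwheel '[{"dx":-33,"dy":41,"dz":0,"ax":0,"ay":0,"az":0,"fingers":1},{"dx":-33,"dy":41,"dz":0,"ax":0,"ay":0,"az":0,"fingers":1},{"dx":-33,"dy":41,"dz":0,"ax":0,"ay":0,"az":0,"fingers":1},{"dx":-32,"dy":40,"dz":0,"ax":0,"ay":0,"az":0,"fingers":1},{"dx":0,"dy":0,"dz":0,"ax":0,"ay":0,"az":0,"fingers":1},{"dx":0,"dy":0,"dz":0,"ax":0,"ay":0,"az":0,"fingers":1},{"dx":0,"dy":0,"dz":0,"ax":0,"ay":0,"az":0,"fingers":1}]'
python3 - <<'E'
from h import *
st();go([.4378,.0545,.040],-78.7)
t=camera("top");h=cv2.cvtColor(t["image"],cv2.COLOR_RGB2HSV).astype(int);H,S,V=h[...,0],h[...,1],h[...,2]
save(t["image"][150:270,230:350],"t7.png",5)
# scene: jar cap top ellipse
s=camera("scene");hs=cv2.cvtColor(s["image"],cv2.COLOR_RGB2HSV).astype(int)
print("pred jar-top px scene",proj(s,[.4378,.0545,.068]))
E
```

```text
time: 25.05
tcp_pos: [0.4349, 0.0543, 0.1498]
tcp_rot: [-3.123, -0.309, -0.0]
contact_force: [-0.2, 0.4, 0.1]
finger_gap: 0.997
gripper_force: 0.0
t 25.05 tcp [434.9  54.3 149.8] yhead -78.7 z [-0.     0.004 -1.   ] F [-0.2  0.4  0.1] gap 0.997 grip 0 q [-0.04  0.23  1.94  0.    0.97  1.33]
turn [-0.004 -0.001 -0.   ] shift mm [  2.9   0.3 109.8] t 25.05
pred jar-top px scene (np.float64(271.0634809189852), np.float64(218.3564779268299))
```

View pics/t7.png

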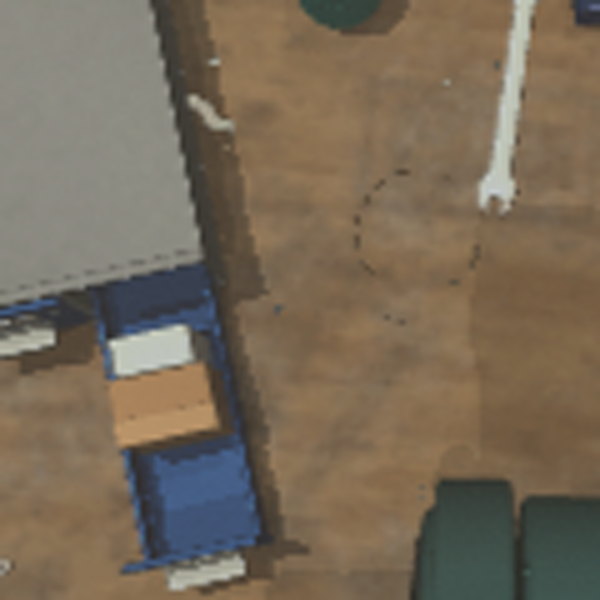

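The picture shows the jig at (150,348), the carton up against it at (165,400) and a free front bay around (200,500).

```bash
python3 -m handwheel '[{"dx":2.9,"dy":0.3,"dz":37,"ax":0,"ay":0,"az":0,"fingers":1},{"dx":0,"dy":0,"dz":37,"ax":0,"ay":0,"az":0,"fingers":1},{"dx":0,"dy":0,"dz":36,"ax":0,"ay":0,"az":0,"fingers":1},{"dx":0,"dy":0,"dz":0,"ax":0,"ay":0,"az":0,"fingers":1},{"dx":0,"dy":0,"dz":0,"ax":0,"ay":0,"az":0,"fingers":1}]' 40
python3 - <<'E'
from h import *
st()
s=camera("scene");print(pt(s,272,219.5,.068))
t=camera("top");h=cv2.cvtColor(t["image"],cv2.COLOR_RGB2HSV).astype(int);H,S,V=h[...,0],h[...,1],h[...,2]
c=rect(t,comp((V>140)&(S>70)&(H<30),230+165/5,150+390/5),.078,"carton");j=rect(t,comp((V>150)&(S<40),260,219.5),.083,"jig")
f=lambda u,v,z:pt(t,230+u/5,150+v/5,z)
a,b=f(122,571,.089),f(270,541,.089);print("face edge",a,b)
b_=lambda p:np.round(1000*(np.r_[p[:2],0]-[.5085,.2348,0])@np.c_[ex,ey],1)
print("rel",b_(c),b_(j),b_(a),b_(b))
E
```

```text
time: 25.78
tcp_pos: [0.4376, 0.0545, 0.0405]
tcp_rot: [-3.123, -0.308, -0.0]
contact_force: [-0.4, -0.1, 0.3]
finger_gap: 1.001
gripper_force: 0.0
t 25.77 tcp [437.6  54.5  40.5] yhead -78.7 z [-0.     0.004 -1.   ] F [-0.4 -0.1  0.3] gap 1.001 grip 0 q [-0.04  0.43  2.04  0.01  0.67  1.33]
[0.43825209 0.05042482 0.068     ]
carton c [529.1 240.4] size [28.8 46.1] long deg -80.1
jig c [553.6 243.1] size [16.7 34.3] long deg -78.8
face edge [0.45494823 0.25453297 0.089     ] [0.46634762 0.18932075 0.089     ]
rel [21.3  1.5] [45.9 -0.7] [-48.6  29.8] [-50.2 -36.3]
```

```bash
python3 -m handwheel '[{"dx":0,"dy":0,"dz":0,"ax":0,"ay":0,"az":0,"fingers":0.6},{"dx":0,"dy":0,"dz":0,"ax":0,"ay":0,"az":0,"fingers":0},{"dx":0,"dy":0,"dz":0,"ax":0,"ay":0,"az":0,"fingers":0},{"dx":0,"dy":0,"dz":0,"ax":0,"ay":0,"az":0,"fingers":0},{"dx":0,"dy":0,"dz":0,"ax":0,"ay":0,"az":0,"fingers":0}]' 40
python3 -c "
from h import *
st()"
python3 -m handwheel '[{"dx":0,"dy":0,"dz":-40,"ax":0,"ay":0,"az":0,"fingers":0},{"dx":0,"dy":0,"dz":-40,"ax":0,"ay":0,"az":0,"fingers":0},{"dx":0,"dy":0,"dz":-30,"ax":0,"ay":0,"az":0,"fingers":0},{"dx":0,"dy":0,"dz":0,"ax":0,"ay":0,"az":0,"fingers":0},{"dx":0,"dy":0,"dz":0,"ax":0,"ay":0,"az":0,"fingers":0}]'
python3 -c "
from h import *
st();go(np.array([.5085,.2348,.150])+ex*(-.0196+.0015),-78.7)"
```

```text
time: 26.5
tcp_pos: [0.4374, 0.0542, 0.0407]
tcp_rot: [-3.123, -0.307, -0.001]
contact_force: [-0.8, 0.6, 9.5]
finger_gap: 0.52
gripper_force: 39.5
t 26.50 tcp [437.4  54.2  40.7] yhead -78.8 z [ 0.     0.004 -1.   ] F [-0.8  0.6  9.5] gap 0.520 grip 40 q [-0.04  0.43  2.04  0.01  0.67  1.33]
time: 27.12
tcp_pos: [0.4363, 0.0538, 0.1493]
tcp_rot: [-3.123, -0.307, 0.002]
contact_force: [-0.3, -0.2, -1.0]
finger_gap: 0.524
gripper_force: 42.3
t 27.12 tcp [436.3  53.8 149.3] yhead -78.8 z [-0.002  0.004 -1.   ] F [-0.3 -0.2 -1. ] gap 0.524 grip 42 q [-0.04  0.23  1.94  0.    0.97  1.33]
turn [-0.004  0.001 -0.001] shift mm [  88.2 -163.3   -0.7] t 27.125
```

```bash
python3 -m handwheel '[{"dx":22,"dy":-41,"dz":0,"ax":0,"ay":0,"az":0,"fingers":0},{"dx":22,"dy":-41,"dz":0,"ax":0,"ay":0,"az":0,"fingers":0},{"dx":22,"dy":-41,"dz":0,"ax":0,"ay":0,"az":0,"fingers":0},{"dx":20.7,"dy":-40.3,"dz":0,"ax":0,"ay":0,"az":0,"fingers":0},{"dx":0,"dy":0,"dz":0,"ax":0,"ay":0,"az":0,"fingers":0},{"dx":0,"dy":0,"dz":0,"ax":0,"ay":0,"az":0,"fingers":0},{"dx":0,"dy":0,"dz":0,"ax":0,"ay":0,"az":0,"fingers":0}]'
python3 -c "
from h import *
st();go(np.array([.5085,.2348,.100])+ex*(-.0196),-78.7)"
```

```text
time: 28.0
tcp_pos: [0.4892, 0.2296, 0.1496]
tcp_rot: [-3.124, -0.306, 0.004]
contact_force: [-0.9, 0.4, -1.9]
finger_gap: 0.523
gripper_force: 42.3
t 28.00 tcp [489.2 229.6 149.6] yhead -78.8 z [-0.003  0.003 -1.   ] F [-0.9  0.4 -1.9] gap 0.523 grip 42 q [0.31 0.37 1.73 0.   1.05 1.68]
turn [-0.003  0.002 -0.002] shift mm [ 0.3 -1.3 49.6] t 28.0
```

```bash
python3 -m handwheel '[{"dx":0.3,"dy":-1.3,"dz":12,"ax":0,"ay":0,"az":0,"fingers":0},{"dx":0,"dy":0,"dz":8,"ax":0,"ay":0,"az":0,"fingers":0},{"dx":0,"dy":0,"dz":0,"ax":0,"ay":0,"az":0,"fingers":0}]'
python3 -m handwheel '[{"dx":0,"dy":0,"dz":7,"ax":0,"ay":0,"az":0,"fingers":0},{"dx":0,"dy":0,"dz":7,"ax":0,"ay":0,"az":0,"fingers":0},{"dx":0,"dy":0,"dz":0,"ax":0,"ay":0,"az":0,"fingers":0}]'
python3 -c "
from h import *
st();go(np.array([.5085,.2348,.100])+ex*(-.0196),-78.7)"
```

```text
time: 28.38
tcp_pos: [0.4894, 0.2317, 0.1294]
tcp_rot: [-3.123, -0.306, 0.004]
contact_force: [0.3, -0.8, -0.7]
finger_gap: 0.521
gripper_force: 42.3
time: 28.75
tcp_pos: [0.4897, 0.2321, 0.1158]
tcp_rot: [-3.123, -0.307, 0.003]
contact_force: [0.5, 0.1, -1.6]
finger_gap: 0.519
gripper_force: 42.3
t 28.75 tcp [489.7 232.1 115.8] yhead -78.8 z [-0.002  0.003 -1.   ] F [ 0.5  0.1 -1.6] gap 0.519 grip 42 q [0.31 0.41 1.76 0.   0.97 1.68]
turn [-0.004  0.001 -0.001] shift mm [-0.7  1.1 15.8] t 28.75
```

```bash
python3 -m handwheel '[{"dx":-0.5,"dy":1,"dz":8,"ax":0,"ay":0,"az":0,"fingers":0},{"dx":0,"dy":0,"dz":10,"ax":0,"ay":0,"az":0,"fingers":0},{"dx":0,"dy":0,"dz":0,"ax":0,"ay":0,"az":0,"fingers":0}]'
python3 -m handwheel '[{"dx":0,"dy":0,"dz":9,"ax":0,"ay":0,"az":0,"fingers":0},{"dx":0,"dy":0,"dz":9,"ax":0,"ay":0,"az":0,"fingers":0},{"dx":0,"dy":0,"dz":0,"ax":0,"ay":0,"az":0,"fingers":0}]'
python3 -m handwheel '[{"dx":0,"dy":0,"dz":9,"ax":0,"ay":0,"az":0,"fingers":0},{"dx":0,"dy":0,"dz":9,"ax":0,"ay":0,"az":0,"fingers":0},{"dx":0,"dy":0,"dz":0,"ax":0,"ay":0,"az":0,"fingers":0}]'
python3 -c "
from h import *
st();go(np.array([.5085,.2348,.050])+ex*(-.0196),-78.7)"
```

```text
time: 29.12
tcp_pos: [0.489, 0.231, 0.0974]
tcp_rot: [-3.123, -0.307, 0.004]
contact_force: [-0.3, 0.9, -1.2]
finger_gap: 0.523
gripper_force: 42.3
time: 29.5
tcp_pos: [0.4892, 0.2311, 0.0795]
tcp_rot: [-3.123, -0.307, 0.004]
contact_force: [0.1, 0.3, -1.6]
finger_gap: 0.522
gripper_force: 42.3
time: 29.88
tcp_pos: [0.4892, 0.2312, 0.0616]
tcp_rot: [-3.123, -0.307, 0.003]
contact_force: [-0.2, -0.6, -1.9]
finger_gap: 0.522
gripper_force: 42.3
t 29.88 tcp [489.2 231.2  61.6] yhead -78.8 z [-0.002  0.003 -1.   ] F [-0.2 -0.6 -1.9] gap 0.522 grip 42 q [0.31 0.49 1.81 0.   0.85 1.68]
turn [-0.003  0.002 -0.001] shift mm [ 0.1  0.2 11.6] t 29.875
```

Free all the way so far. The floor is expected at TCP z ≈ 0.0485.

```bash
python3 -m handwheel '[{"dx":0,"dy":0,"dz":6,"ax":0,"ay":0,"az":0,"fingers":0},{"dx":0,"dy":0,"dz":5,"ax":0,"ay":0,"az":0,"fingers":0},{"dx":0,"dy":0,"dz":0,"ax":0,"ay":0,"az":0,"fingers":0}]'
python3 -m handwheel '[{"dx":0,"dy":0,"dz":1.5,"ax":0,"ay":0,"az":0,"fingers":0},{"dx":0,"dy":0,"dz":1,"ax":0,"ay":0,"az":0,"fingers":0},{"dx":0,"dy":0,"dz":0,"ax":0,"ay":0,"az":0,"fingers":0}]'
```

```text
time: 30.25
tcp_pos: [0.4896, 0.2314, 0.0511]
tcp_rot: [-3.123, -0.307, 0.002]
contact_force: [0.5, 0.4, -1.1]
finger_gap: 0.522
gripper_force: 42.3
time: 30.62
tcp_pos: [0.4899, 0.2315, 0.049]
tcp_rot: [-3.123, -0.307, 0.001]
contact_force: [-0.1, 0.4, -1.6]
finger_gap: 0.521
gripper_force: 42.3
```

```bash
python3 -m handwheel '[{"dx":0,"dy":0,"dz":1,"ax":0,"ay":0,"az":0,"fingers":0},{"dx":0,"dy":0,"dz":0,"ax":0,"ay":0,"az":0,"fingers":0}]'
python3 -m handwheel '[{"dx":0,"dy":0,"dz":0,"ax":0,"ay":0,"az":0,"fingers":0.7},{"dx":0,"dy":0,"dz":0,"ax":0,"ay":0,"az":0,"fingers":0.75},{"dx":0,"dy":0,"dz":0,"ax":0,"ay":0,"az":0,"fingers":0.75},{"dx":0,"dy":0,"dz":-50,"ax":0,"ay":0,"az":0,"fingers":0.75},{"dx":0,"dy":0,"dz":-55,"ax":0,"ay":0,"az":0,"fingers":1},{"dx":-50,"dy":0,"dz":0,"ax":0,"ay":0,"az":0,"fingers":0},{"dx":-40,"dy":60,"dz":0,"ax":0,"ay":0,"az":0,"fingers":0},{"dx":0,"dy":60,"dz":0,"ax":0,"ay":0,"az":0,"fingers":0},{"dx":0,"dy":60,"dz":0,"ax":0,"ay":0,"az":0,"fingers":0},{"dx":0,"dy":0,"dz":0,"ax":0,"ay":0,"az":0,"fingers":0}]'
python3 - <<'E'
from h import *
st()
t=camera("top");h=cv2.cvtColor(t["image"],cv2.COLOR_RGB2HSV).astype(int);H,S,V=h[...,0],h[...,1],h[...,2]
b_=lambda p:np.round(1000*(np.r_[p[:2],0]-[.5085,.2348,0])@np.c_[ex,ey],1)
for P,z,m,n in((.0213,.078,(V>140)&(S>70)&(H<30),"carton"),(.0459,.083,(V>150)&(S<40),"jig"),(-.0196,.076,(V>150)&(S<40),"jar")):
    u,v=proj(t,np.array([.5085,.2348,z])+ex*P);print(h[int(v),int(u)])
    try:
        c=rect(t,comp(m,u,v),z,n);print("rel",b_(c))
    except AssertionError: print(n,"fail")
s=camera("scene");np.savez("s.npz",s=s["image"],t=t["image"])
E
```

```text
time: 30.88
tcp_pos: [0.4901, 0.2315, 0.0487]
tcp_rot: [-3.123, -0.307, -0.0]
contact_force: [-2.0, -0.5, 6.4]
finger_gap: 0.523
gripper_force: 43.1
time: 32.12
tcp_pos: [0.4417, 0.0423, 0.1526]
tcp_rot: [-3.125, -0.298, -0.002]
contact_force: [-0.9, 0.4, 0.2]
finger_gap: -0.003
gripper_force: 0.0
t 32.12 tcp [441.7  42.3 152.6] yhead -79.1 z [ 0.001  0.003 -1.   ] F [-0.9  0.4  0.2] gap -0.003 grip 0 q [-0.06  0.23  1.93  0.    0.98  1.32]
[ 15 116 169]
carton c [528.9 240.3] size [29.6 46.1] long deg -80.8
rel [21.1  1.4]
[ 45  16 197]
jig c [553.6 243.1] size [16.7 34.3] long deg -78.8
rel [45.9 -0.7]
[ 78   6 197]
jar c [490.6 232.4] size [41.6 42.3] long deg -45.9
rel [-18.    1.1]
```

All three sit in the row and down. Their centres along the drawer, measured from my drawer reference point, are jig 46 mm, carton 21 mm and jar −18 mm. Next is the push on the drawer face.

```bash
python3 -c "
from h import *
go(np.array([.5085,.2348,.150])+ex*(-.077),-78.7)"
```

```text
turn [-0.004  0.    -0.004] shift mm [  27.  -172.2    2.3] t 32.225
```

```bash
python3 -m handwheel '[{"dx":7,"dy":-43,"dz":0,"ax":0,"ay":0,"az":0,"fingers":0},{"dx":7,"dy":-43,"dz":0,"ax":0,"ay":0,"az":0,"fingers":0},{"dx":7,"dy":-43,"dz":0,"ax":0,"ay":0,"az":0,"fingers":0},{"dx":6,"dy":-43,"dz":0,"ax":0,"ay":0,"az":0,"fingers":0},{"dx":0,"dy":0,"dz":0,"ax":0,"ay":0,"az":0,"fingers":0},{"dx":0,"dy":0,"dz":38,"ax":0,"ay":0,"az":0,"fingers":0},{"dx":0,"dy":0,"dz":37,"ax":0,"ay":0,"az":0,"fingers":0},{"dx":0,"dy":0,"dz":0,"ax":0,"ay":0,"az":0,"fingers":0},{"dx":0,"dy":0,"dz":0,"ax":0,"ay":0,"az":0,"fingers":0}]'
python3 -c "
from h import *
st();go(np.array([.5085,.2348,.075])+ex*(-.065),-78.7)"
```

```text
time: 33.35
tcp_pos: [0.4335, 0.2204, 0.0787]
tcp_rot: [-3.123, -0.308, 0.0]
contact_force: [0.4, 0.4, 0.3]
finger_gap: -0.0
gripper_force: 0.0
t 33.35 tcp [433.5 220.4  78.7] yhead -78.7 z [-0.     0.004 -1.   ] F [0.4 0.4 0.3] gap -0.000 grip 0 q [0.33 0.4  1.92 0.   0.82 1.7 ]
turn [-0.004 -0.    -0.001] shift mm [11.4  0.6  3.7] t 33.35
```

```bash
python3 -m handwheel '[{"dx":3,"dy":0.5,"dz":2.5,"ax":0,"ay":0,"az":0,"fingers":0},{"dx":4,"dy":0,"dz":0,"ax":0,"ay":0,"az":0,"fingers":0},{"dx":4,"dy":0,"dz":0,"ax":0,"ay":0,"az":0,"fingers":0},{"dx":4,"dy":0,"dz":0,"ax":0,"ay":0,"az":0,"fingers":0},{"dx":4,"dy":0,"dz":0,"ax":0,"ay":0,"az":0,"fingers":0},{"dx":5,"dy":0,"dz":0,"ax":0,"ay":0,"az":0,"fingers":0}]'
python3 -m handwheel '[{"dx":6,"dy":0,"dz":0,"ax":0,"ay":0,"az":0,"fingers":0},{"dx":7,"dy":0,"dz":0,"ax":0,"ay":0,"az":0,"fingers":0},{"dx":8,"dy":0,"dz":0,"ax":0,"ay":0,"az":0,"fingers":0},{"dx":8,"dy":0,"dz":0,"ax":0,"ay":0,"az":0,"fingers":0},{"dx":8,"dy":0,"dz":0,"ax":0,"ay":0,"az":0,"fingers":0},{"dx":8,"dy":0,"dz":0,"ax":0,"ay":0,"az":0,"fingers":0}]'
python3 -c "
from h import *
st();go(np.array([.5085,.2348,.075])+ex*(.0638),-78.7)"
```

```text
time: 34.1
tcp_pos: [0.4555, 0.2239, 0.0752]
tcp_rot: [-3.123, -0.307, 0.006]
contact_force: [-5.0, -0.6, 3.5]
finger_gap: -0.001
gripper_force: 2.2
time: 34.85
tcp_pos: [0.5014, 0.2331, 0.0752]
tcp_rot: [-3.123, -0.307, 0.002]
contact_force: [-4.3, -1.1, -2.0]
finger_gap: 0.0
gripper_force: 2.3
t 34.85 tcp [501.4 233.1  75.2] yhead -78.8 z [-0.001  0.003 -1.   ] F [-4.3 -1.1 -2. ] gap 0.000 grip 2 q [0.31 0.48 1.77 0.   0.89 1.68]
turn [-0.004  0.001 -0.001] shift mm [71.1 -0.3  0.2] t 34.85
```

```bash
python3 -m handwheel '[{"dx":8,"dy":0,"dz":0,"ax":0,"ay":0,"az":0,"fingers":0},{"dx":8,"dy":0,"dz":0,"ax":0,"ay":0,"az":0,"fingers":0},{"dx":8,"dy":0,"dz":0,"ax":0,"ay":0,"az":0,"fingers":0},{"dx":8,"dy":0,"dz":0,"ax":0,"ay":0,"az":0,"fingers":0},{"dx":8,"dy":0,"dz":0,"ax":0,"ay":0,"az":0,"fingers":0},{"dx":8,"dy":0,"dz":0,"ax":0,"ay":0,"az":0,"fingers":0},{"dx":6,"dy":0,"dz":0,"ax":0,"ay":0,"az":0,"fingers":0},{"dx":4,"dy":0,"dz":0,"ax":0,"ay":0,"az":0,"fingers":0},{"dx":3,"dy":0,"dz":0,"ax":0,"ay":0,"az":0,"fingers":0},{"dx":0,"dy":0,"dz":0,"ax":0,"ay":0,"az":0,"fingers":0}]'
python3 -c "
from h import *
st();go(np.array([.5085,.2348,.075])+ex*(.0638),-78.7)"
```

```text
time: 36.1
tcp_pos: [0.5618, 0.2452, 0.0758]
tcp_rot: [-3.123, -0.307, -0.002]
contact_force: [-2.3, -1.2, -1.1]
finger_gap: 0.002
gripper_force: 1.3
t 36.10 tcp [561.8 245.2  75.8] yhead -78.8 z [ 0.001  0.004 -1.   ] F [-2.3 -1.2 -1.1] gap 0.002 grip 1 q [0.3  0.55 1.64 0.   0.96 1.67]
turn [-0.004 -0.001 -0.001] shift mm [ 9.5 -0.3  0.8] t 36.1
```

```bash
python3 -m handwheel '[{"dx":3,"dy":0,"dz":0,"ax":0,"ay":0,"az":0,"fingers":0},{"dx":3,"dy":0,"dz":0,"ax":0,"ay":0,"az":0,"fingers":0},{"dx":0,"dy":0,"dz":0,"ax":0,"ay":0,"az":0,"fingers":0}]'
python3 -m handwheel '[{"dx":2,"dy":0,"dz":0,"ax":0,"ay":0,"az":0,"fingers":0},{"dx":0,"dy":0,"dz":0,"ax":0,"ay":0,"az":0,"fingers":0}]'
python3 -m handwheel '[{"dx":2,"dy":0,"dz":0,"ax":0,"ay":0,"az":0,"fingers":0},{"dx":0,"dy":0,"dz":0,"ax":0,"ay":0,"az":0,"fingers":0}]'
```

```text
time: 36.48
tcp_pos: [0.5677, 0.2463, 0.0758]
tcp_rot: [-3.123, -0.307, -0.002]
contact_force: [-2.4, -0.8, -1.0]
finger_gap: 0.002
gripper_force: 1.3
time: 36.72
tcp_pos: [0.5693, 0.2467, 0.0757]
tcp_rot: [-3.123, -0.307, -0.001]
contact_force: [-2.8, -0.4, 1.1]
finger_gap: -0.001
gripper_force: 1.6
time: 36.98
tcp_pos: [0.5713, 0.2471, 0.0757]
tcp_rot: [-3.123, -0.307, -0.001]
contact_force: [-4.0, -1.1, 2.0]
finger_gap: 0.0
gripper_force: 1.6
```

```bash
python3 -m handwheel '[{"dx":2,"dy":0,"dz":0,"ax":0,"ay":0,"az":0,"fingers":0},{"dx":0,"dy":0,"dz":0,"ax":0,"ay":0,"az":0,"fingers":0}]'
python3 -m handwheel '[{"dx":2,"dy":0,"dz":0,"ax":0,"ay":0,"az":0,"fingers":0},{"dx":0,"dy":0,"dz":0,"ax":0,"ay":0,"az":0,"fingers":0}]'
python3 -m handwheel '[{"dx":2,"dy":0,"dz":0,"ax":0,"ay":0,"az":0,"fingers":0},{"dx":0,"dy":0,"dz":0,"ax":0,"ay":0,"az":0,"fingers":0}]'
```

```text
time: 37.22
tcp_pos: [0.5714, 0.247, 0.0755]
tcp_rot: [-3.123, -0.307, 0.005]
contact_force: [-7.8, -2.1, 6.0]
finger_gap: 0.003
gripper_force: 3.6
time: 37.48
tcp_pos: [0.5714, 0.247, 0.0753]
tcp_rot: [-3.124, -0.307, 0.01]
contact_force: [-10.8, -1.6, 9.0]
finger_gap: 0.001
gripper_force: 5.7
time: 37.72
tcp_pos: [0.5714, 0.247, 0.0751]
tcp_rot: [-3.124, -0.307, 0.016]
contact_force: [-16.1, -2.9, 13.0]
finger_gap: 0.003
gripper_force: 7.9
```

The drawer stopped firmly at 64.1 mm, against 63.8 predicted for shut. I'll back away and verify.

```bash
python3 -m handwheel '[{"dx":-10,"dy":0,"dz":0,"ax":0,"ay":0,"az":0,"fingers":0},{"dx":-30,"dy":0,"dz":0,"ax":0,"ay":0,"az":0,"fingers":0},{"dx":-40,"dy":0,"dz":-30,"ax":0,"ay":0,"az":0,"fingers":0},{"dx":-40,"dy":40,"dz":-40,"ax":0,"ay":0,"az":0,"fingers":0},{"dx":0,"dy":60,"dz":0,"ax":0,"ay":0,"az":0,"fingers":0},{"dx":0,"dy":60,"dz":0,"ax":0,"ay":0,"az":0,"fingers":0},{"dx":0,"dy":0,"dz":0,"ax":0,"ay":0,"az":0,"fingers":0},{"dx":0,"dy":0,"dz":0,"ax":0,"ay":0,"az":0,"fingers":0}]'
python3 - <<'E'
from h import *
st();t=camera("top");h=cv2.cvtColor(t["image"],cv2.COLOR_RGB2HSV).astype(int);H,S,V=h[...,0],h[...,1],h[...,2]
b=(H>98)&(H<125)&(S>70);O=np.array([.5085,.2348,0])
for name,y in(("open drawer",0),("left shut drawer",.065)):
    o=[]
    for dy in(-.02,-.01,0,.01,.02):
        xs=[x for x in np.arange(-60,90,.5) if b[tuple(int(round(q)) for q in proj(t,O+ex*x/1000+ey*(y+dy)+[0,0,.089])[::-1])]]
        o.append(min(xs) if xs else None)
    print(name,"first blue x_rel (at z 89 mm)",o)
im0=cv2.imread("pics/top0.png");im1=cv2.resize(t["image"][:,:,::-1],None,fx=1.25,fy=1.25,interpolation=cv2.INTER_CUBIC)
for n,(u,v) in {"tally":(528,347),"spanner":(415,208)}.items():
    a=(slice(v-38,v+38),slice(u-25,u+25));print(n,"mean diff",np.abs(im0[a].astype(int)-im1[a]).mean())
E
```

```text
time: 38.72
tcp_pos: [0.4941, 0.0722, 0.1412]
tcp_rot: [-3.123, -0.305, -0.002]
contact_force: [-0.2, 0.6, 0.9]
finger_gap: -0.001
gripper_force: 0.0
t 38.73 tcp [494.1  72.2 141.2] yhead -78.9 z [ 0.001  0.004 -1.   ] F [-0.2  0.6  0.9] gap -0.001 grip 0 q [0.   0.32 1.83 0.   0.99 1.38]
open drawer first blue x_rel (at z 89 mm) [np.float64(76.0), np.float64(76.0), np.float64(76.0), np.float64(76.0), np.float64(76.0)]
left shut drawer first blue x_rel (at z 89 mm) [np.float64(74.5), np.float64(74.5), np.float64(74.5), np.float64(74.5), np.float64(74.5)]
tally mean diff 26.26201754385965
spanner mean diff 5.832280701754386
```

The drawer is shut flush with its neighbour. The tally difference is likely the arm covering it, so I'll check it in the scene view.

```bash
python3 - <<'E'
from h import *
s=camera("scene");im0=cv2.imread("pics/scene0.png").astype(int);im1=cv2.resize(s["image"][:,:,::-1],None,fx=1.25,fy=1.25,interpolation=cv2.INTER_CUBIC)
for n,(u,v) in {"tally":(373,376),"spanner":(447,246),"red jar":(383,317)}.items():
    a=(slice(v-16,v+16),slice(u-16,u+16));print(n,np.abs(im0[a]-im1[a]).mean())
E
python3 -m handwheel '[{"dx":0,"dy":-50,"dz":-40,"ax":0,"ay":0,"az":0,"fingers":0},{"dx":0,"dy":-50,"dz":-40,"ax":0,"ay":0,"az":0,"fingers":0},{"dx":-20,"dy":-60,"dz":-20,"ax":0,"ay":0,"az":0,"fingers":0},{"dx":-20,"dy":-60,"dz":0,"ax":0,"ay":0,"az":0,"fingers":0},{"dx":0,"dy":-60,"dz":0,"ax":0,"ay":0,"az":0,"fingers":0},{"dx":0,"dy":-60,"dz":0,"ax":0,"ay":0,"az":0,"fingers":0},{"dx":0,"dy":0,"dz":0,"ax":0,"ay":0,"az":0,"fingers":0}]'
python3 - <<'E'
from h import *
st();t=camera("top");s=camera("scene")
for c,f,d in((t,"top0",{"tally":(528,347),"spanner":(415,208),"red":(484,316)}),(s,"scene0",{"tally":(373,376),"spanner":(447,246)})):
    im0=cv2.imread(f"pics/{f}.png").astype(int);im1=cv2.resize(c["image"][:,:,::-1],None,fx=1.25,fy=1.25,interpolation=cv2.INTER_CUBIC)
    for n,(u,v) in d.items():
        a=(slice(v-16,v+16),slice(u-16,u+16));print(f,n,np.abs(im0[a]-im1[a]).mean())
E
```

```text
tally 10.912109375
spanner 9.240234375
red jar 23.717447916666668
time: 39.7
tcp_pos: [0.3883, 0.3964, 0.239]
tcp_rot: [-3.12, -0.319, -0.0]
contact_force: [1.0, -0.1, 0.6]
finger_gap: 0.004
gripper_force: 0.0
t 39.70 tcp [388.3 396.4 239. ] yhead -78.3 z [-0.     0.006 -1.   ] F [ 1.  -0.1  0.6] gap 0.004 grip 0 q [0.67 0.29 1.6  0.   1.25 2.03]
top0 tally 2.7526041666666665
top0 spanner 2.5559895833333335
top0 red 1.7076822916666667
scene0 tally 1.9599609375
scene0 spanner 2.2444661458333335
```

The tally and spanner are unmoved, with differences at noise level in both views. Handing in.

```bash
python3 -c "
from station import order
print(order.hand_in())"
```

```text
the job is handed in; nothing more can be done
None
```

The jig, carton (on end) and jar (upright) are packed in one row on the floor of the front compartment, the drawer is pushed fully shut, the tally counter and spanner have not moved, and the job was handed in at about 40 s.

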